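# Contact probe check on a sample reader

## Task

Slide the sample reader's shutter fully open by its upright grip, then take the square-handled contact probe out of the stand and hold its tip on the cross in the middle of the round sprung disc that the shutter had covered, with the probe square to the sloping deck. Press lightly, so that the disc sinks about half of its 12 mm travel, and finish holding the probe there, still in the gripper. Be gentle with the disc, and leave the other tool in the stand, the bottle and the jar where they are.

Things in the scene. Friction and masses are not known exactly. Their poses are not given: they have to be found in the camera images.
- reader: Fixed bench reader; origin at table level under its deck's middle, x from the low front edge to the back, y left. White deck 180 mm (slope) x 280 mm (y), middle 92 mm high, rising to the back at 0.30 rad: normal (-0.296, 0, 0.955). Housing 135 mm high behind it. Two 5 mm high rails carry the shutter along y. A 4 mm aluminium rectangle 105 mm left of the middle has no part in the job.
- shutter (a joint): Shutter position in m along the reader's +y: 0 covers the disc centrally, 0.080 is fully open against its stop; it starts near 0, slides with about 1.5 N of friction and stays where left.
- shutter_grip (a point): Centre of the shutter's upright grey grip, which is 30 mm (along the slope) x 12 mm (along y, the sliding direction) x 30 mm high, square to the deck; its centre is 21 mm above the deck surface and its foot stands on the shutter plate (54 x 56 mm, top 6 mm above the deck). z is the deck's outward normal, y the opening direction.
- check_disc (a joint): How far the disc is pressed in, in m, along the inward normal of the deck: 0 untouched, 0.012 at the bottom stop. It takes about 0.6 N to start and 0.6 N more per mm (about 4.2 N at 6 mm).
- check_mark (a point): Centre of the top of the sprung aluminium disc (29 mm across, thin dark ring and cross), flush with the deck when untouched, in a 33 mm round hole 30 mm deep; under the shutter at the start. On the deck it lies 10 mm down the slope from the middle and 60 mm to the right (-y), fixed but for its sinking. z: the deck's outward normal, x: up the slope.
- stand: Black block 75 (x) x 165 (y) x 62 mm high, fixed, position and yaw vary, origin under its centre. Two holes, 13 mm across and 56 mm deep, at y = +50 and -50 mm; the probe stands in one (either) and the other tool in the other.
- probe: The contact probe, a rigid loose thing of about 70 g standing upright in the stand: its origin is at the foot of the handle (on the stand's top at the start), z points up along its axis from tip to handle.
- probe_handle (a point): Centre of the probe's handle, a grey plastic square bar 22 x 22 mm, 60 mm high (flat top), sides along its x and y, standing on the stand's top so that its centre is 92 mm above the table. Below the handle a steel stem 8 mm across.
- probe_tip (a point): The round end of the probe's stem, on its axis, 80 mm below the handle's centre (50 mm below the handle's foot).
- spare_handle (a point): The other tool in the stand, to be left alone: round waisted grey handle 28 mm across and 44 mm high on a short stem; this point is its handle's middle, 84 mm above the table.
- bottle_mid (a point): Capped bottle 64 mm across, 150 mm high, loose, to be left alone; point half-way up.
- jar_mid (a point): Capped jar 60 mm across, 65 mm high, loose, to be left alone; point half-way up.
Things that resemble listed ones, but are neither listed nor needed, are in the scene too. What is shaped like the probe but green or purple is not meant.

How it is judged:
By the outcome, as a careful person would: the job done as asked, in the order asked, and still so for the second after the job is handed in, while the arm keeps its last pose, push and grip.
It also fails if it takes over 51 s, if anything falls off the work surface, if the arm or the gripper's body presses on something with over 40 N, if the wrist force passes 120 N, or if a joint passes its speed limit or range.

## Robot

A 6-joint arm with a two-finger parallel gripper is mounted at the origin on the work surface. World frame = base frame: x ahead of the robot, y to its left, z up, the work surface at z = 0. Lengths are in m, angles in degrees, forces in N, time in s.
With the tool pointing down it reaches from about 0.35 to 0.875 m from the base axis. Payload 4.2 kg.
Tool frame: the origin (TCP) lies on the centre line of the jaws, within the pads' length; the fingertips stand 11 mm ahead of it and the grasp point (between the pads) lies 8 mm behind it; y points along the fingers, z is the direction in which the jaws open and shut, and the axes are right-handed (so a half turn about y gives the same grasp; the last joint's range is limited). The gripper opens to 87 mm and grips with 3 to 60 N. Pads are 19 mm wide; open, the fingers measure 117 mm over their backs; the gripper's body (75 mm by 190 mm) begins 51 mm behind the grasp point.
Start: joints at [87.869, 22.042, 0.453, 0, -68.411, -14.817], TCP at [0.182, 0.598, 0.203] pointing down, gripper open.
Joint ranges: [-179.83, 179.83], [-69.29, 118.12], [-61.27, 80.66], [-181.25, 117.63], [-171.15, -9.14], [-177.46, 177.46]. Speed limits (degrees/s): [159.86, 159.86, 180, 180, 180, 180].

## Interface

Orientations are given as a 3x3 rotation matrix whose columns are the frame's x, y, z axes.
In Python, from station import r, optics gives the robot as it stands. The module is installed in compiled form; this text tells all that it offers.
- The arm moves only by the tool step_arm, never from a script. Its argument "moves" is a list that holds one entry, the list of rows, each a list of 7 numbers: the turn, a rotation vector about the tool's x, y, z in rad, then the shift along the tool's x, y, z in cm, then the opening in per cent of the stroke, from 0 (shut) to 100 (fully open). A call has exactly 5 rows; each row is the pose to reach, as a shift and turn from the pose commanded when the call began, along the tool's axes at that moment; what a row does not reach only later rows make up. A row lasts 1/12 s, in which the tool goes at most 41.7 mm and 7.16 degrees, less where a joint would pass 70% of its speed; a pose out of reach is approached as far as the arm can. A call with a gripper value outside its range is refused whole. The fingers move at their own pace and stop on an object; the grip force is fixed at half the most. Time passes only in rows, so rows that repeat a pose let the fingers close, or fill a call up. It gives the time, the measured TCP pose, the force and the opening at its end, in the units of the state.
- r.sense(): the state, without advancing time (a new reading comes with each control period).
- optics.capture(name): name is "scene" or "top" or "wrist"; returns a dict with "image" (480x640x3 uint8, red, green, blue), "fov_y" (degrees; the focal length in pixels is half the picture's height over the tangent of half this angle, whatever the lens; pixels are square), "cx", "cy" (the principal point, pixels), "cam_to_world" (4x4, takes a point from camera to world coordinates). Camera axes: x right, y down, z forward; pixel columns grow to the right and rows downward; lengths in m; the calibration is good to about 2 mm. A picture is of the moment at which its call begins. There is no depth.
- r.finish_job(): hands the job in, once; it reports no verdict.
The state is a dict: "time_s": time; "joints": joint angles; "joint_velocities": joint speeds; "effort": joint torques, N m; "tcp_pos": TCP position; "ee_rot": TCP orientation; "wrist_force": force on the tool from outside, world axes, zero at the start; "moment": the same for the moment, N m; "gripper_width": opening from 0.0 (shut) to 1.0 (fully open).
Only numpy, scipy, OpenCV 4.12 (cv2) and the standard library are available. Lean on these libraries where they do the work, as an engineer would, in place of code of your own. Each camera call takes 0.05 s, during which the arm holds its last target.

## Working session

There is one attempt and no reset: what is moved stays moved. The work goes in short steps, Python scripts to look and compute and a tool call to move; the robot and the scene stay as the last step left them, time stands still between calls to the robot, and variables do not carry over. Pictures are saved under pics/ and viewed, and the job is handed in when it is done.

Besides the shell and the picture viewer there is one more tool, called after "Emit:" as a command line: name --argument value ..., lists and objects as JSON in quotes. step_arm: Moves the arm, as the interface text tells. Its arguments: {"type":"object","properties":{"moves":{"type":"array"}},"required":["moves"]}

```bash
mkdir -p pics
cat > h.py <<'E'
import numpy as np, cv2
from station import r, optics
def cap(n,f):
    d=optics.capture(n); cv2.imwrite(f'pics/{f}.png',d['image'][:,:,::-1]); np.save(f'pics/{f}.npy',dict(d),allow_pickle=True); return d
def load(f): return np.load(f'pics/{f}.npy',allow_pickle=True).item()
def ray(d,u,v):
    f=240/np.tan(np.radians(d['fov_y'])/2); T=np.array(d['cam_to_world'])
    w=T[:3,:3]@np.array([(u-d['cx'])/f,(v-d['cy'])/f,1]); return T[:3,3],w/np.linalg.norm(w)
def onz(d,u,v,z):
    o,w=ray(d,u,v); return o+w*(z-o[2])/w[2]
def proj(d,p):
    f=240/np.tan(np.radians(d['fov_y'])/2); T=np.array(d['cam_to_world'])
    q=T[:3,:3].T@(np.array(p)-T[:3,3]); return np.array([d['cx']+f*q[0]/q[2],d['cy']+f*q[1]/q[2]])
def crop(f,x,y,w,h,s,out):
    im=cv2.imread(f'pics/{f}.png')[y:y+h,x:x+w]; cv2.imwrite(f'pics/{out}.png',cv2.resize(im,None,fx=s,fy=s,interpolation=cv2.INTER_CUBIC))
E
python3 - <<'E'
from h import *
np.set_printoptions(precision=4,suppress=True)
print(r.sense())
for n in ['scene','top','wrist']:
    d=cap(n,n+'0'); print(n,d['fov_y'],d['cx'],d['cy'],d['cam_to_world'])
E
```

```text
{'time_s': 0.0, 'joints': array([ 87.8708,  22.0904,   0.3804,  -0.0278, -68.4118, -14.8185]), 'joint_velocities': array([-0.0838,  0.0091, -0.0577, -0.0713,  0.0019,  0.0321]), 'effort': array([  0.0009, -39.0666,  18.7399,   4.2196,   0.0109,  -0.0002]), 'tcp_pos': array([0.182 , 0.5973, 0.202 ]), 'ee_rot': array([[-0.9565, -0.0005, -0.2917],
       [ 0.2917, -0.0021, -0.9565],
       [-0.0001, -1.    ,  0.0022]]), 'wrist_force': array([0.6798, 1.3726, 0.2755]), 'moment': array([ 0.0021, -0.0023, -0.0403]), 'gripper_width': 1.0029923141085908}
scene 54.70255402989065 320.8524710768578 237.17503410606878 [[ 0.3896  0.4785 -0.7869  1.1585]
 [ 0.9209 -0.1933  0.3384 -0.4224]
 [ 0.0098 -0.8566 -0.516   0.5099]
 [ 0.      0.      0.      1.    ]]
top 43.864559960331874 330.0449026038353 239.0196413849705 [[-0.0161 -0.9921  0.1241  0.4325]
 [-0.9999  0.0156 -0.0052 -0.1204]
 [ 0.0032 -0.1241 -0.9923  1.0602]
 [ 0.      0.      0.      1.    ]]
wrist 64.51852290550069 319.29745668782675 243.28643464439136 [[-0.291  -0.9213 -0.2577  0.2512]
 [-0.9567  0.2809  0.076   0.5768]
 [ 0.0024  0.2687 -0.9632  0.3844]
 [ 0.      0.      0.      1.    ]]
```

View pics/scene0.png

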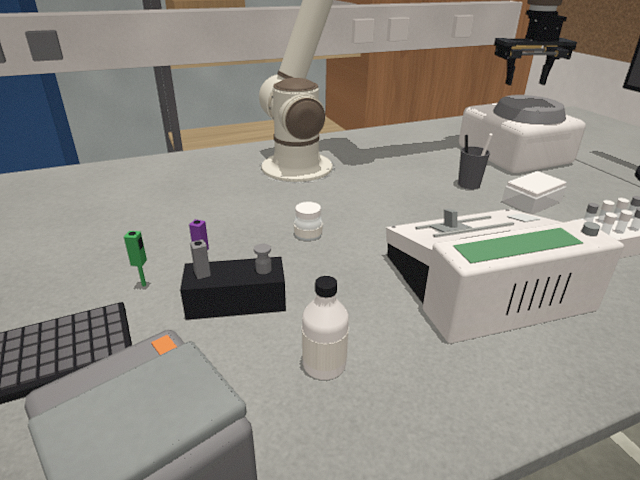

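View pics/top0.png

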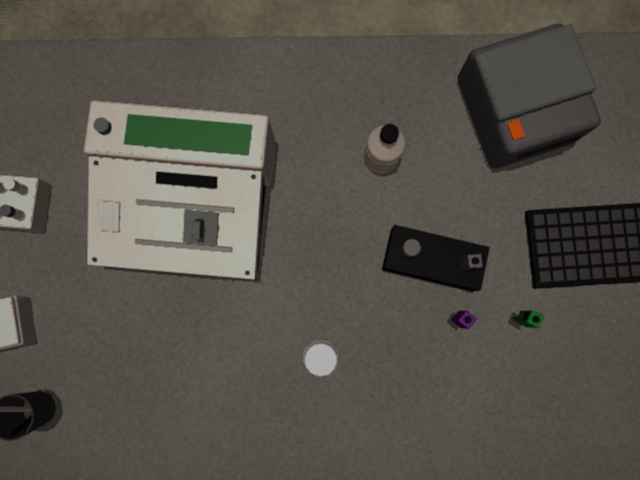

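View pics/wrist0.png

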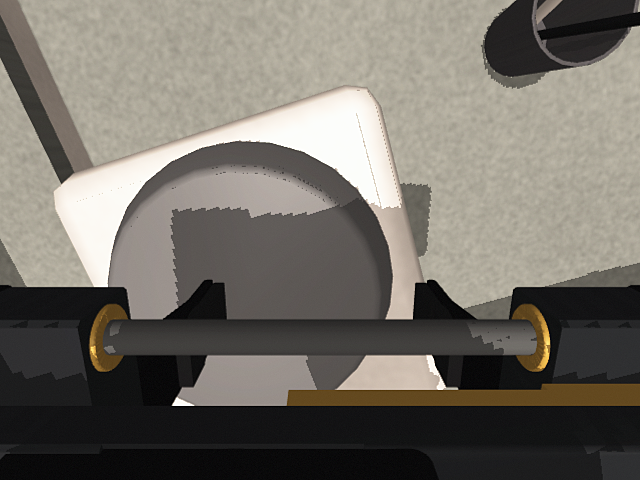

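The scene and top pictures show the reader on the left (y+, shutter grip at top px ~(200,229)). The stand is at ~(437,258), with the grey square probe at ~(475,261) and the round spare at ~(411,247). The bottle is at ~(386,150) and the jar at (320,359). Next I'll enlarge these areas.

Run:
```python
from h import *
crop('top0',80,90,200,200,4,'c1'.replace('c1','c1'))
im=cv2.imread('pics/c1.png'); cv2.imwrite('pics/c1.png',cv2.resize(im,(600,600)))
crop('top0',370,215,130,90,6,'c2')
crop('scene0',170,215,130,110,6,'c3'); 
im=cv2.imread('pics/c3.png'); cv2.imwrite('pics/c3.png',im[:600])
crop('scene0',380,190,200,110,4,'c4')
```

```text
(no output)
```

View pics/c1.png

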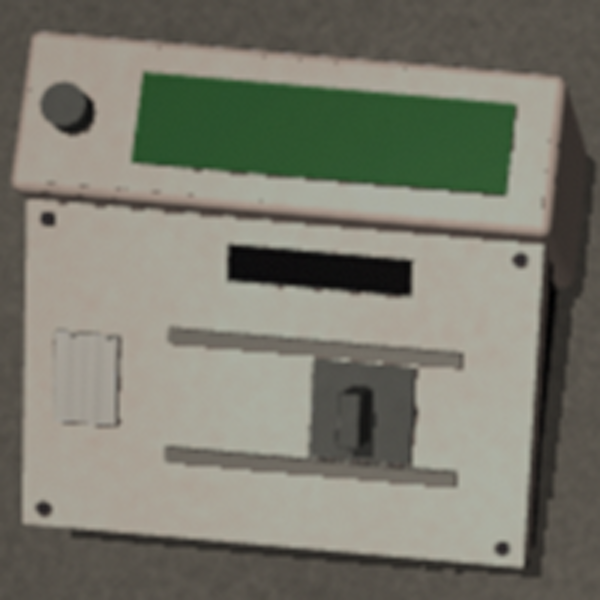

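View pics/c2.png

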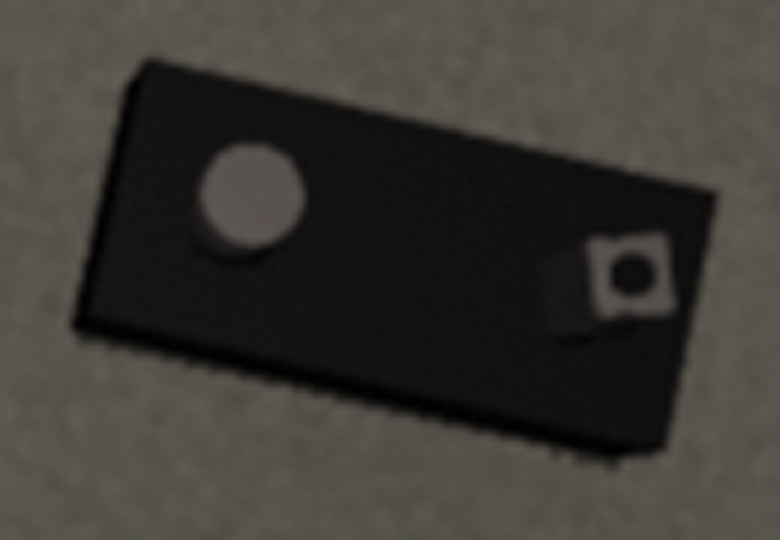

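View pics/c3.png

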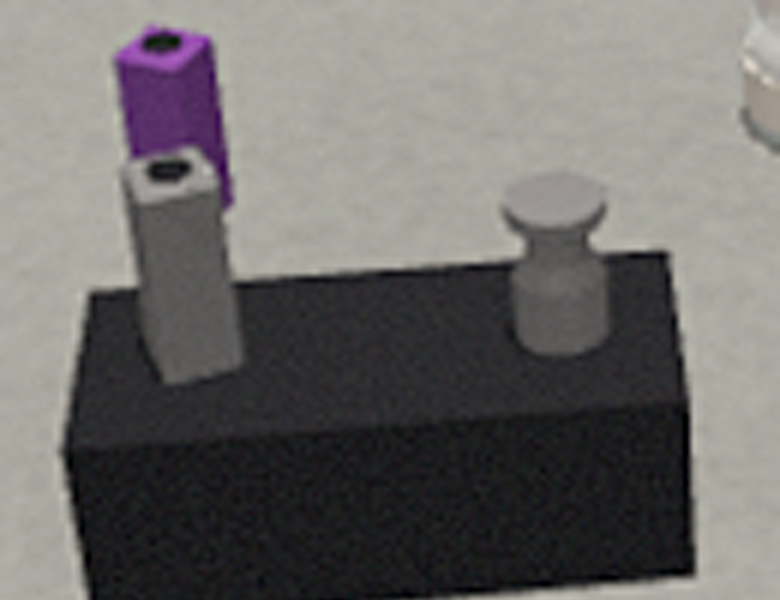

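View pics/c4.png

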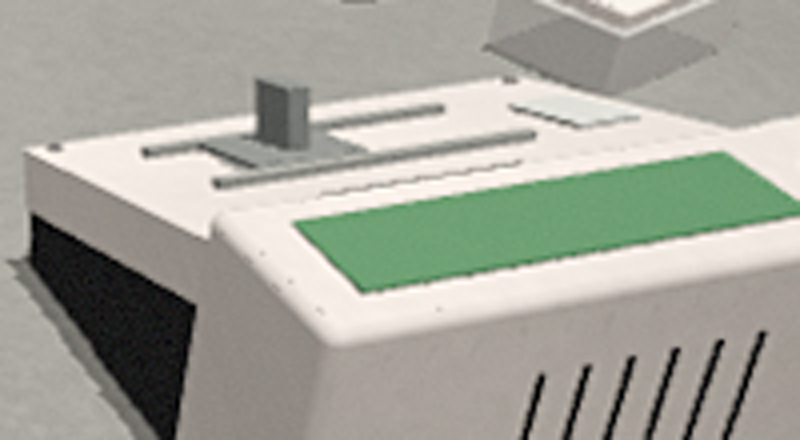

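Run:
```python
from h import *
from scipy.optimize import least_squares
np.set_printoptions(precision=4,suppress=True)
d=load('top0'); c=np.cos(.3);s=np.sin(.3)
def deck(u,v,n): return np.array([u*c-n*s, v, 0.092+u*s+n*c])
def W(p,q): 
    R=np.array([[np.cos(p[2]),-np.sin(p[2]),0],[np.sin(p[2]),np.cos(p[2]),0],[0,0,1]]); return R@q+np.array([p[0],p[1],0])
def px(a): return np.array(a)/3+np.array([80,90])
def obs(p):
    o=[(deck(-.09,.14,0),(22,524)),(deck(-.09,-.14,0),(524,568))]
    S=p[3]
    for (u,v,x) in [(.027,.028,(315,362)),(.027,-.028,(416,370)),(-.027,-.028,(410,467)),(-.027,.028,(308,460))]:
        o.append((deck(-.01+u,-.06+S+v,.006),x))
    return o
f=lambda p: np.concatenate([proj(d,W(p,q))-px(x) for q,x in obs(p)])
r_=least_squares(f,[0.5,0.2,0,0]); p=r_.x; print(p,np.degrees(p[2]),r_.fun)
np.save('reader.npy',p)
g=W(p,deck(-.01,-.06+p[3],.021)); print('grip',g,'mark',W(p,deck(-.01,-.06,0)))
for n in ['scene0','top0']:
    dd=load(n); im=cv2.imread(f'pics/{n}.png'); im=cv2.resize(im,None,fx=4,fy=4,interpolation=cv2.INTER_CUBIC)
    def dr(q,col=(0,0,255)): 
        a=proj(dd,q)*4+1.5; cv2.circle(im,tuple(int(x) for x in a),2,col,-1)
    for u in(-.09,.09):
        for v in(-.14,.14): dr(W(p,deck(u,v,0)))
    for a in(-1,1):
        for b in(-1,1):
            dr(W(p,deck(-.01+a*.027,-.06+p[3]+b*.028,.006)),(255,0,0))
            for n_ in(.006,.036): dr(W(p,deck(-.01+a*.015,-.06+p[3]+b*.006,n_)),(0,255,0))
    if n=='scene0': im=im[760:1200,1500:2300]
    else: im=im[500:1100,340:1120]
    cv2.imwrite(f'pics/ov_{n}.png',im)
# stand: spare top at h 0.106, probe top h 0.122
for u,v,h in [(252/6+370,196/6+215,.106),(630/6+370,275/6+215,.122)]: print(onz(d,u,v,h))
for P in [(595,240),(667,235),(675,312),(602,317)]: print(onz(d,P[0]/6+370,P[1]/6+215,.122))
for P in [(148,60),(718,193),(662,450),(74,325)]: print('stand',onz(d,P[0]/6+370,P[1]/6+215,.062))
s=load('scene0')
print('probe top scene',onz(s,170+170/6,215+171/6,.122),'spare',onz(s,170+554/6,215+202/6,.106))
```

```text
[ 0.5907  0.1319 -0.1045  0.0122] -5.987279035060714 [ 0.2584  0.2121 -0.3093  0.3736 -0.5678 -0.3189 -0.0081  0.0292  0.2639
  0.1923  0.3682 -0.4746]
grip [0.57   0.0861 0.1091] mark [0.5749 0.0733 0.089 ]
[ 0.5357 -0.2572  0.106 ]
[ 0.5115 -0.3538  0.122 ]
[ 0.5209 -0.345   0.122 ]
[ 0.5219 -0.364   0.122 ]
[ 0.5016 -0.3652  0.122 ]
[ 0.5006 -0.3459  0.122 ]
stand [ 0.5796 -0.2354  0.062 ]
stand [ 0.5393 -0.3945  0.062 ]
stand [ 0.4676 -0.3754  0.062 ]
stand [ 0.505  -0.2125  0.062 ]
probe top scene [ 0.5123 -0.3546  0.122 ] spare [ 0.5402 -0.2592  0.106 ]
```

View pics/ov_scene0.png

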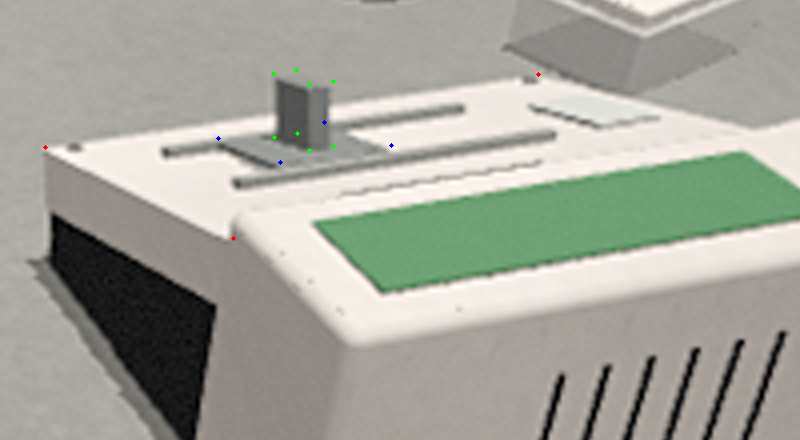

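View pics/ov_top0.png

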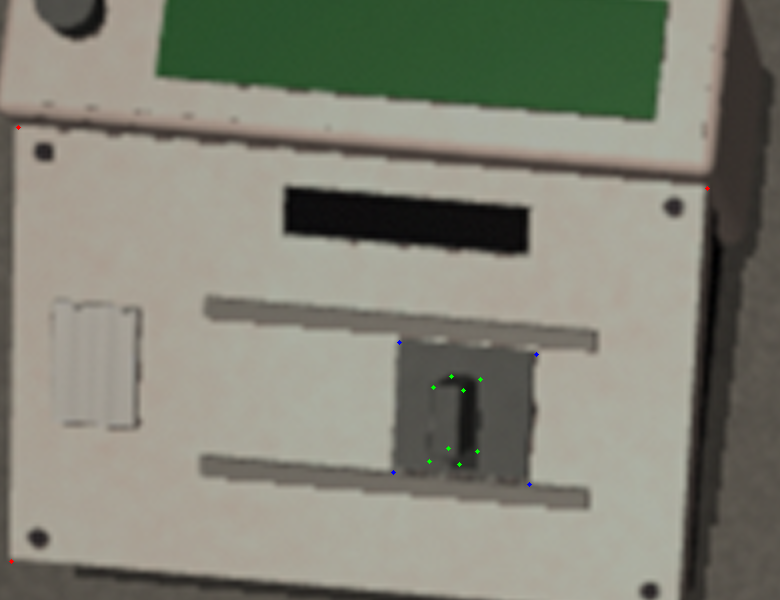

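The overlay of the fitted reader model agrees with both pictures to about 1–2 mm. The shutter stands at ~0.012, the grip is at (0.570, 0.086, 0.109) and the mark is at (0.575, 0.073, 0.089). I'll go above the grip with the tool square to the deck.

```bash
cat >> h.py <<'E'
from scipy.spatial.transform import Rotation as Ro
np.set_printoptions(precision=4,suppress=True)
c_=np.cos(.3);s_=np.sin(.3)
def deck(u,v,n): return np.array([u*c_-n*s_, v, 0.092+u*s_+n*c_])
def Rz(a): return np.array([[np.cos(a),-np.sin(a),0],[np.sin(a),np.cos(a),0],[0,0,1]])
def W(p,q): return Rz(p[2])@q+np.array([p[0],p[1],0])
def toolR(y,z):
    y=y/np.linalg.norm(y); z=z-y*(y@z); z/=np.linalg.norm(z); return np.column_stack([np.cross(y,z),y,z])
def plan(pos,R):
    s=r.sense(); R0=Ro.from_matrix(s['ee_rot']).as_matrix()
    rv=Ro.from_matrix(R0.T@R).as_rotvec(); sh=R0.T@(np.array(pos)-s['tcp_pos'])*100
    print('t',round(s['time_s'],2),'tcp',s['tcp_pos'],'joints',s['joints'],'F',s['wrist_force'],'w',s['gripper_width'])
    print('rotvec',rv,'deg',np.degrees(np.linalg.norm(rv)),'shift cm',sh); return rv,sh
def rd(): return np.load('reader.npy')
def deckR(p=None): 
    p=rd() if p is None else p
    n=Rz(p[2])@np.array([-s_,0,c_]); return toolR(-n, -Rz(p[2])[:,1])
E
python3 - <<'E'
from h import *
p=rd(); R=deckR()
plan(W(p,deck(-.01,-.06+p[3],.12)),R)
s=r.sense(); R0=s['ee_rot']; print('up 15cm, x20cm', R0.T@np.array([.15,-.13,.12])*100)
E
```

```text
t 0.15 tcp [0.182  0.5974 0.2022] joints [ 87.8701  22.0816   0.3994  -0.018  -68.413  -14.8176] F [-0.4528  0.5016 -0.1464] w 0.9989843487947054
rotvec [-0.0304 -0.1897  0.2991] deg 20.368247470294058 shift cm [-49.1516  -0.0755  38.1524]
up 15cm, x20cm [-18.1407 -11.9838   8.0811]
```

Emit:
step_arm --moves '[[[0, 0, 0, -1, -3, 0.5, 100], [0, 0, 0, -4, -6, 2, 100], [0, 0, 0, -7, -8.5, 4, 100], [0, 0, 0, -10, -10, 6.5, 100], [0, 0, 0, -13, -11, 9, 100]]]'

```text
time_s: 0.57
tcp_pos: [0.2789, 0.4767, 0.3137]
ee_rot: [[-0.957, 0.001, -0.291], [0.291, 0.002, -0.957], [-0.0, -1.0, -0.003]]
wrist_force: [1.1, -0.1, 0.1]
gripper_width: 0.997
```

Emit:
step_arm --moves '[[[0, 0, 0, -3, 0, 2.4, 100], [0, -0.03, 0.05, -6, 0, 5, 100], [0, -0.06, 0.1, -9, 0, 7.5, 100], [-0.01, -0.1, 0.15, -12, 0, 10, 100], [-0.015, -0.13, 0.2, -15, 0, 12, 100]]]'

```text
time_s: 0.98
tcp_pos: [0.3872, 0.3164, 0.3121]
ee_rot: [[-0.966, 0.199, -0.163], [0.16, -0.031, -0.987], [-0.201, -0.98, -0.002]]
wrist_force: [1.2, 0.4, -0.1]
gripper_width: 0.994
```

Run:
```python
from h import *
p=rd(); R=deckR()
plan(W(p,deck(-.01,-.06+p[3],.13)),R)
```

```text
t 0.98 tcp [0.3872 0.3164 0.3121] joints [ 65.2914   1.9075 -15.3703  11.8931 -69.9212  11.5137] F [ 1.1969  0.3724 -0.09  ] w 0.9944209924013648
rotvec [-0.013  -0.0575  0.0974] deg 6.521608385479676 shift cm [-16.2141  13.3835  19.9528]
```

Emit:
step_arm --moves '[[[0, -0.01, 0.02, -3, 1.5, 3.7, 100], [0, -0.02, 0.04, -6, 4, 7.4, 100], [0, -0.03, 0.06, -9, 6.5, 11, 100], [-0.01, -0.05, 0.08, -12, 9.5, 14.5, 100], [-0.013, -0.0575, 0.0974, -14.5, 12, 18, 100]]]'

```text
time_s: 1.4
tcp_pos: [0.4948, 0.1532, 0.2434]
ee_rot: [[-0.95, 0.293, -0.105], [0.1, -0.03, -0.995], [-0.295, -0.956, -0.001]]
wrist_force: [0.8, 0.9, 0.1]
gripper_width: 1.003
```

Run:
```python
from h import *
p=rd(); R=deckR()
plan(W(p,deck(-.01,-.06+p[3],.12)),R)
```

```text
t 1.4 tcp [0.4948 0.1532 0.2434] joints [ 42.9725   1.4693 -28.4902  16.8872 -49.7919  31.2199] F [0.8131 0.8669 0.1034] w 1.0034250682407924
rotvec [ 0.0009 -0.0006  0.0006] deg 0.07321299302595441 shift cm [-3.8516  5.3416  5.8901]
```

Emit:
step_arm --moves '[[[0, 0, 0, -1.5, 2, 2.5, 100], [0, 0, 0, -3, 3.8, 4.6, 100], [0, 0, 0, -3.6, 5.0, 5.5, 100], [0, 0, 0, -3.6, 5.0, 5.5, 100], [0, 0, 0, -3.6, 5.0, 5.5, 100]]]'

```text
time_s: 1.82
tcp_pos: [0.5372, 0.0941, 0.2059]
ee_rot: [[-0.951, 0.29, -0.108], [0.103, -0.032, -0.994], [-0.292, -0.956, 0.001]]
wrist_force: [-0.3, 0.3, 0.8]
gripper_width: 0.998
```

Run:
```python
from h import *
p=rd(); R=deckR()
plan(W(p,deck(-.01,-.06+p[3],.12)),R)
d=cap('wrist','w1'); im=cv2.imread('pics/w1.png')
for a in(-1,1):
    for b in(-1,1):
        for n,cc in((.006,(255,0,0)),(.036,(0,255,0))):
            k=(.027,.028) if n<.01 else (.015,.006)
            q=proj(d,W(p,deck(-.01+a*k[0],-.06+p[3]+b*k[1],n))); cv2.circle(im,tuple(int(round(x)) for x in q),2,cc,-1)
cv2.imwrite('pics/w1o.png',im)
```

```text
t 1.82 tcp [0.5372 0.0941 0.2059] joints [ 33.0651   5.772  -29.0234  15.7773 -43.0206  40.3281] F [-0.2792  0.3391  0.7968] w 0.9981229389626813
rotvec [-0.0019 -0.0031  0.0035] deg 0.29022827081531544 shift cm [-0.3394  0.3333  0.4531]
```

View pics/w1o.png

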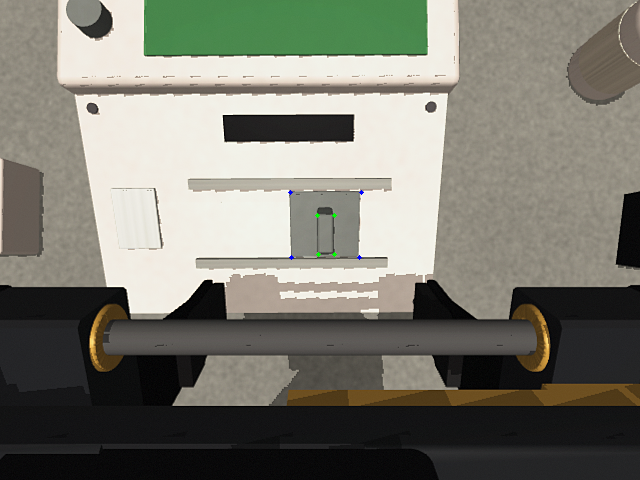

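The projected plate and grip corners match the wrist picture within about 1 px (grip at px ~(326,235)). I'll descend now.

Run:
```python
from h import *
p=rd(); R=deckR()
plan(W(p,deck(-.01,-.06+p[3],.023)),R)
```

```text
t 1.87 tcp [0.5374 0.095  0.2067] joints [ 33.145    5.715  -28.9838  15.791  -43.016   40.3268] F [0.1391 0.2667 0.8231] w 1.0011008400072947
rotvec [-0.0005 -0.002   0.002 ] deg 0.16428662212903106 shift cm [-0.3238 10.112   0.5429]
```

Emit:
step_arm --moves '[[[0, 0, 0, -0.2, 1, 0.4, 100], [0, 0, 0, -0.3, 3, 0.55, 100], [0, 0, 0, -0.3, 5, 0.55, 100], [0, 0, 0, -0.3, 6, 0.55, 100], [0, 0, 0, -0.3, 6, 0.55, 100]]]'

```text
time_s: 2.28
tcp_pos: [0.5561, 0.0879, 0.1485]
ee_rot: [[-0.952, 0.289, -0.105], [0.1, -0.032, -0.995], [-0.291, -0.957, 0.002]]
wrist_force: [0.5, -0.5, 0.5]
gripper_width: 0.997
```

Run:
```python
from h import *
p=rd(); R=deckR()
plan(W(p,deck(-.01,-.06+p[3],.023)),R)
```

```text
t 2.28 tcp [0.5561 0.0879 0.1485] joints [ 30.7652  10.9523 -32.6748  18.2252 -34.0956  39.1985] F [ 0.5023 -0.5175  0.5311] w 0.9974088552516784
rotvec [-0.0016  0.0001  0.0049] deg 0.29634401023749973 shift cm [-0.1999  3.9772  0.0262]
```

Emit:
step_arm --moves '[[[0, 0, 0.005, -0.1, 1.3, 0, 60], [0, 0, 0.005, -0.2, 2.6, 0, 50], [0, 0, 0.005, -0.2, 3.6, 0, 40], [0, 0, 0.005, -0.2, 3.9, 0, 40], [0, 0, 0.005, -0.2, 3.9, 0, 40]]]'

```text
time_s: 2.7
tcp_pos: [0.5705, 0.0867, 0.1139]
ee_rot: [[-0.949, 0.297, -0.105], [0.1, -0.031, -0.994], [-0.299, -0.954, -0.0]]
wrist_force: [-0.5, -0.6, 0.3]
gripper_width: 0.703
```

Run:
```python
from h import *
p=rd(); R=deckR()
plan(W(p,deck(-.01,-.06+p[3],.023)),R)
```

```text
t 2.7 tcp [0.5705 0.0867 0.1139] joints [ 29.438   14.4889 -35.05    21.7342 -27.8571  36.3835] F [-0.4637 -0.6087  0.3176] w 0.7032478148238432
rotvec [ 0.0001 -0.0006 -0.0033] deg 0.19390267618121623 shift cm [0.1786 0.2491 0.0691]
```

Emit:
step_arm --moves '[[[0, 0, 0, 0.1, 0.15, 0.05, 40], [0, 0, 0, 0.1, 0.15, 0.05, 20], [0, 0, 0, 0.1, 0.15, 0.05, 10], [0, 0, 0, 0.1, 0.15, 0.05, 5], [0, 0, 0, 0.1, 0.15, 0.05, 5]]]'

```text
time_s: 3.12
tcp_pos: [0.5701, 0.0856, 0.1122]
ee_rot: [[-0.949, 0.297, -0.106], [0.101, -0.031, -0.994], [-0.299, -0.954, -0.001]]
wrist_force: [-0.1, 0.3, 0.5]
gripper_width: 0.325
```

Emit:
step_arm --moves '[[[0, 0, 0, 0, 0, 0, 5], [0, 0, 0, 0, 0, 0, 5], [0, 0, 0, 0, 0, 0, 5], [0, 0, 0, 0, 0, 0, 5], [0, 0, 0, 0, 0, 0, 5]]]'

```text
time_s: 3.53
tcp_pos: [0.5699, 0.0855, 0.1117]
ee_rot: [[-0.949, 0.297, -0.106], [0.101, -0.031, -0.994], [-0.298, -0.954, -0.0]]
wrist_force: [1.2, -0.7, -0.4]
gripper_width: 0.063
```

Run:
```python
from h import *
p=rd(); R=deckR()
plan(W(p,deck(-.01,-.06+p[3],.023)),R)
d=cap('wrist','w2')
```

```text
t 3.53 tcp [0.5699 0.0855 0.1117] joints [ 29.3103  14.5998 -35.3609  21.9647 -27.47    36.1565] F [ 1.183  -0.7265 -0.3871] w 0.06254407143583725
rotvec [-0.0003 -0.0018 -0.0028] deg 0.19347739034316228 shift cm [ 0.069   0.0448 -0.0601]
```

View pics/w2.png

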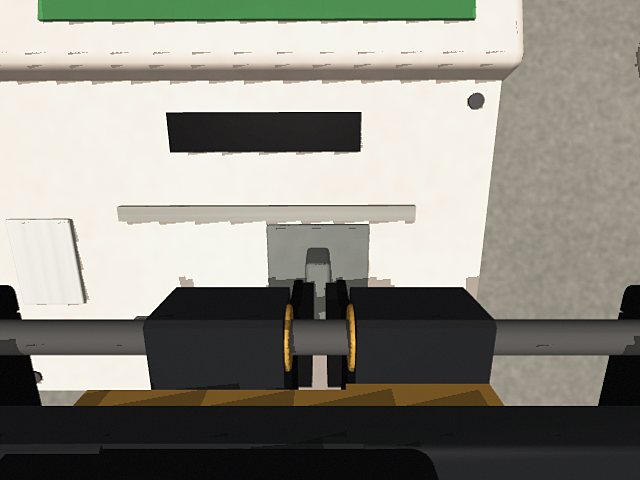

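Run:
```python
from h import *
p=rd(); s=r.sense(); R=s['ee_rot'];t=s['tcp_pos']; d=load('w2')
for n in (-8,0,11):
  for x in (-9.5,0,9.5): print('tool',n,x,proj(d,t+R@np.array([x,n,0])/1000))
for a in (-1,1):
  for b in(-1,1):
    print('grip top',a,b,proj(d,W(p,deck(-.01+a*.015,-.06+p[3]+b*.006,.036))),'foot',proj(d,W(p,deck(-.01+a*.015,-.06+p[3]+b*.006,.006))))
crop('w2',240,190,160,120,5,'w2c'); print(s['gripper_width'])
```

```text
tool -8 -9.5 [319.9337 271.5379]
tool -8 0 [319.9118 289.7044]
tool -8 9.5 [319.8905 307.3827]
tool 0 -9.5 [319.91   266.1647]
tool 0 0 [319.8892 283.6845]
tool 0 9.5 [319.8691 300.7519]
tool 11 -9.5 [319.8803 259.4415]
tool 11 0 [319.861 276.143]
tool 11 9.5 [319.8422 292.4352]
grip top -1 -1 [330.9126 322.8405] foot [329.3515 298.1638]
grip top -1 1 [306.5544 322.8678] foot [308.2507 298.1876]
grip top 1 -1 [331.3561 265.0688] foot [329.6735 247.4682]
grip top 1 1 [305.9137 265.0979] foot [307.7639 247.4934]
0.054891807464551634
```

View pics/w2c.png

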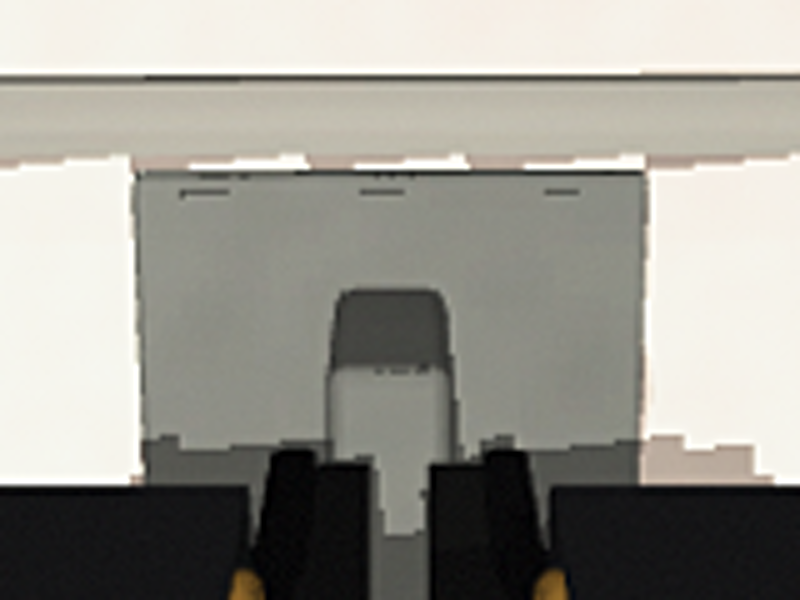

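Run:
```python
from h import *
s=r.sense(); R=s['ee_rot'];t=s['tcp_pos']
d=load('w2'); T=d['cam_to_world']
print('cam in tool mm', R.T@(T[:3,3]-t)*1000, 'cam axes in tool\n', R.T@T[:3,:3])
f=240/np.tan(np.radians(d['fov_y'])/2); print('f',f)
for n in (-40,-20,0,11):
    for x in (-9.5,0,9.5):
        q=T[:3,:3].T@(t+R@np.array([x,n,0])/1000-T[:3,3]); print(n,x,'depth',q[2]*1000,'px/mm',f/q[2]/1000,'half-open px',f*.0435/q[2], proj(d,t+R@np.array([x,n,0])/1000)[1])
crop('w1',160,260,320,150,2.5,'w1c')
crop('w2',260,260,120,140,4,'w2d')
```

```text
cam in tool mm [ -72.4717 -182.4935   -0.3336] cam axes in tool
 [[-0.0007  0.9632  0.2688]
 [ 0.0001 -0.2688  0.9632]
 [ 1.      0.0007  0.0001]]
f 380.24077086796405
-40 -9.5 depth 154.17657297075343 px/mm 2.4662681465886127 half-open px 107.28266437660463 298.4017707041569
-40 0 depth 156.7304315538344 px/mm 2.4260813110653463 half-open px 105.53453703134254 319.70303054582877
-40 9.5 depth 159.28429013691536 px/mm 2.387183133635602 half-open px 103.84246631314868 340.3212298643275
-20 -9.5 depth 173.4403412414838 px/mm 2.192343304598027 half-open px 95.36693375001416 280.49295930544497
-20 0 depth 175.9941998245647 px/mm 2.1605301268280277 half-open px 93.98306051701918 299.7225260906147
-20 9.5 depth 178.54805840764567 px/mm 2.129627027362184 half-open px 92.63877569025499 318.4019934278127
0 -9.5 depth 192.7041095122141 px/mm 1.973184546144115 half-open px 85.83352775726898 266.16467552145036
0 0 depth 195.25796809529507 px/mm 1.947376460879633 half-open px 84.71087604826403 283.68449641901293
0 9.5 depth 197.81182667837604 px/mm 1.9222347685318169 half-open px 83.61721243113402 300.7519364278834
11 -9.5 depth 203.2991820611158 px/mm 1.8703507166775324 half-open px 81.36025617547264 259.4415479513425
11 0 depth 205.85304064419677 px/mm 1.8471467299100275 half-open px 80.35088275108619 276.1430478958785
11 9.5 depth 208.4068992272777 px/mm 1.8245114354553746 half-open px 79.36624744230878 292.4352209981475
```

View pics/w1c.png

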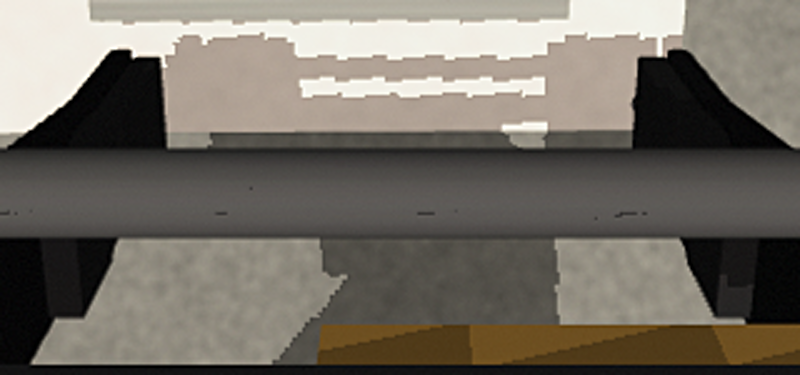

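View pics/w2d.png

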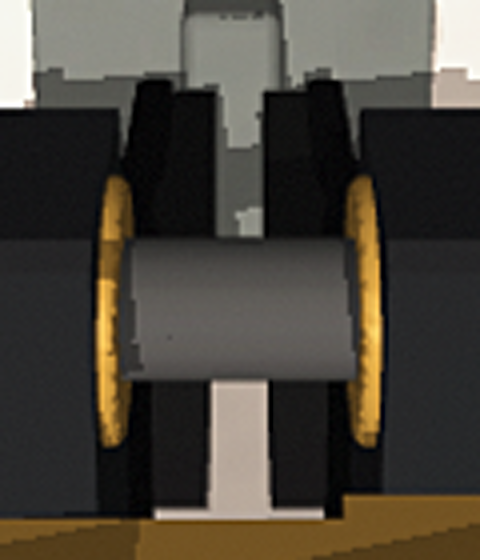

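The measured width (~0.055, the commanded 5%) and the wrist picture (pad gap ~12 px, occluding a 24 px wide grip top) suggest that the jaws closed above the grip without touching it. I'll check from another camera.

Run:
```python
from h import *
d=cap('scene','s1'); s=r.sense(); R=s['ee_rot'];t=s['tcp_pos']
for n in(-20,-8,11): print(n,proj(d,t+R@np.array([0,n,0])/1000))
crop('s1',400,130,130,110,6,'s1c'); im=cv2.imread('pics/s1c.png'); print(im.shape); cv2.imwrite('pics/s1c.png',im[:600])
```

```text
-20 [450.2023 204.9827]
-8 [450.2555 211.5078]
11 [450.339  221.7449]
(660, 780, 3)
```

View pics/s1c.png

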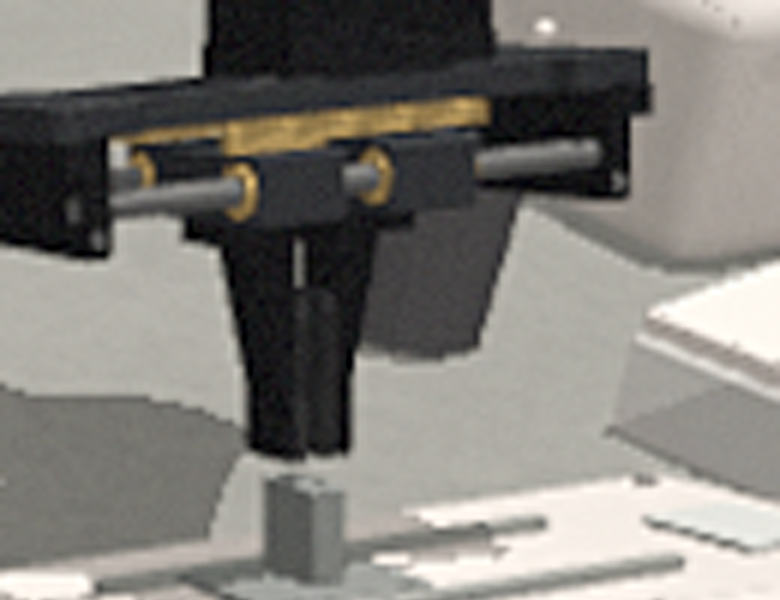

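The scene picture confirms it: the fingertips end at px ~(450,206), just above the grip. That puts the tips ~19 mm *behind* the reported TCP along the tool's y, where the text says 11 mm ahead, so the reported TCP is about 30 mm too far forward. I'll use the tips as seen from here on. I'm opening and lowering 30 mm.

Emit:
step_arm --moves '[[[0, 0, 0, 0, 0, 0, 45], [0, 0, 0, 0, 0, 0, 45], [0, 0, 0, 0.05, 0, -0.05, 45], [0, 0, 0, 0.05, 0, -0.05, 45], [0, 0, 0, 0.05, 0, -0.05, 45]]]'

```text
time_s: 4.05
tcp_pos: [0.5695, 0.0861, 0.1116]
ee_rot: [[-0.949, 0.297, -0.106], [0.101, -0.031, -0.994], [-0.298, -0.954, -0.0]]
wrist_force: [0.7, -0.3, -0.7]
gripper_width: 0.348
```

Emit:
step_arm --moves '[[[0, 0, 0, 0, 0.5, 0, 45], [0, 0, 0, 0, 1.0, 0, 45], [0, 0, 0, 0, 1.5, 0, 45], [0, 0, 0, 0, 1.8, 0, 45], [0, 0, 0, 0, 1.8, 0, 45]]]'

```text
time_s: 4.47
tcp_pos: [0.5743, 0.085, 0.093]
ee_rot: [[-0.95, 0.295, -0.106], [0.101, -0.032, -0.994], [-0.296, -0.955, 0.001]]
wrist_force: [-0.7, 0.3, -0.3]
gripper_width: 0.447
```

Run:
```python
from h import *
p=rd(); R=deckR()
plan(W(p,deck(-.01,-.06+p[3],-.007)),R)
cap('scene','s2'); cap('wrist','w3')
crop('s2',400,130,130,100,6,'s2c')
```

```text
t 4.47 tcp [0.5743 0.085  0.093 ] joints [ 28.6977  16.4426 -36.6531  24.1422 -24.5588  34.2531] F [-0.6803  0.2908 -0.3402] w 0.4473447156918363
rotvec [-0.0016 -0.0017 -0.001 ] deg 0.14401243067074262 shift cm [-0.0527  1.1355 -0.0646]
```

View pics/s2c.png

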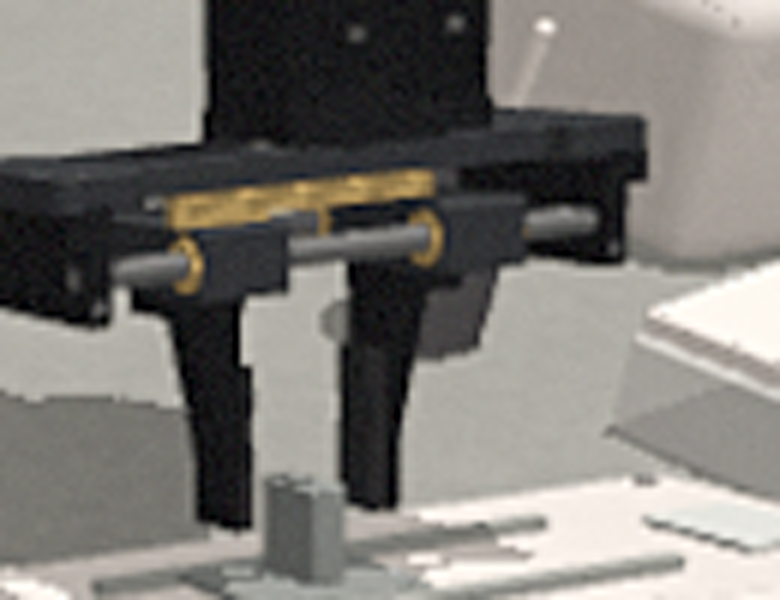

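View pics/w3.png

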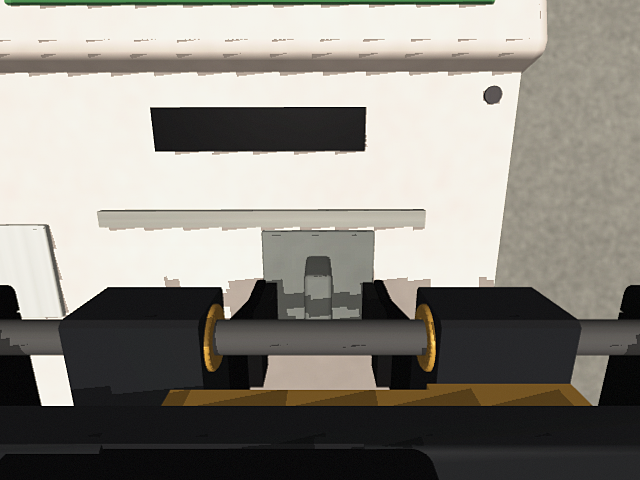

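The fingers now straddle the grip (grip at w3 px ~(318,285), jaws at 272 and 364). I'll go down 10 mm more and close.

Emit:
step_arm --moves '[[[0, 0, 0, -0.05, 0.5, -0.05, 45], [0, 0, 0, -0.05, 1.0, -0.05, 30], [0, 0, 0, -0.05, 1.05, -0.05, 15], [0, 0, 0, -0.05, 1.05, -0.05, 5], [0, 0, 0, -0.05, 1.05, -0.05, 5]]]'

```text
time_s: 4.98
tcp_pos: [0.5784, 0.0855, 0.0843]
ee_rot: [[-0.949, 0.296, -0.106], [0.101, -0.031, -0.994], [-0.298, -0.955, -0.0]]
wrist_force: [-0.5, 0.2, -0.3]
gripper_width: 0.229
```

Emit:
step_arm --moves '[[[0, 0, 0, 0, 0, 0, 5], [0, 0, 0, 0, 0, 0, 5], [0, 0, 0, 0, 0, 0, 5], [0, 0, 0, 0, 0, 0, 5], [0, 0, 0, 0, 0, 0, 5]]]'

```text
time_s: 5.4
tcp_pos: [0.5785, 0.0857, 0.0846]
ee_rot: [[-0.949, 0.297, -0.106], [0.101, -0.031, -0.994], [-0.299, -0.954, -0.0]]
wrist_force: [0.0, -0.4, -0.9]
gripper_width: 0.134
```

Run:
```python
from h import *
p=rd(); R=deckR()
plan(W(p,deck(-.01,.022,-.007)),R)
cap('scene','s3'); 
crop('s3',400,130,130,100,6,'s3c')
```

```text
t 5.4 tcp [0.5785 0.0857 0.0846] joints [ 28.3161  17.4112 -37.189   25.5634 -22.959   33.0618] F [ 0.0143 -0.4023 -0.8633] w 0.13422026986486663
rotvec [-0.0001 -0.0017 -0.0032] deg 0.20547655561515993 shift cm [ 0.103   0.2102 -6.93  ]
```

View pics/s3c.png

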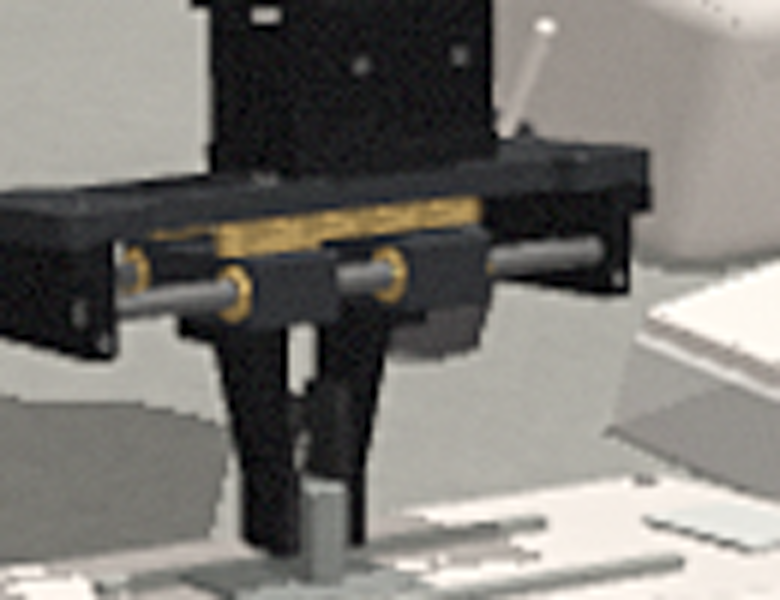

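Gripped: the width of 0.134 is 11.7 mm. Now I slide it open.

Emit:
step_arm --moves '[[[0, 0, 0, 0, 0, -0.8, 5], [0, 0, 0, 0, 0, -1.7, 5], [0, 0, 0, 0, 0, -2.6, 5], [0, 0, 0, 0, 0, -3.5, 5], [0, 0, 0, 0, 0, -4.4, 5]]]'

```text
time_s: 5.87
tcp_pos: [0.5832, 0.1304, 0.0846]
ee_rot: [[-0.949, 0.297, -0.106], [0.101, -0.031, -0.994], [-0.298, -0.954, -0.0]]
wrist_force: [0.6, -2.5, 0.4]
gripper_width: 0.138
```

Emit:
step_arm --moves '[[[0, 0, 0, 0, 0, -0.8, 5], [0, 0, 0, 0, 0, -1.4, 5], [0, 0, 0, 0, 0, -1.9, 5], [0, 0, 0, 0, 0, -2.2, 5], [0, 0, 0, 0, 0, -2.3, 5]]]'

```text
time_s: 6.28
tcp_pos: [0.5855, 0.1527, 0.0846]
ee_rot: [[-0.949, 0.297, -0.106], [0.101, -0.031, -0.994], [-0.298, -0.954, -0.0]]
wrist_force: [-0.5, -3.4, 4.0]
gripper_width: 0.134
```

Run:
```python
from h import *
p=rd(); R=deckR()
plan(W(p,deck(-.01,.02,-.007)),R)
```

```text
t 6.28 tcp [0.5855 0.1527 0.0846] joints [ 34.4728  19.4045 -34.4231  27.0045 -25.2703  26.0281] F [-0.4871 -3.4057  3.9565] w 0.13390058372223712
rotvec [-0.0004 -0.0014 -0.0029] deg 0.18420035460906017 shift cm [0.0848 0.2103 0.0067]
```

Emit:
step_arm --moves '[[[0, 0, 0, 0, 0, -0.05, 5], [0, 0, 0, 0, 0, -0.1, 5], [0, 0, 0, 0, 0, -0.15, 5], [0, 0, 0, 0, 0, -0.2, 5], [0, 0, 0, 0, 0, -0.2, 5]]]'

```text
time_s: 6.7
tcp_pos: [0.5855, 0.1527, 0.0846]
ee_rot: [[-0.949, 0.296, -0.108], [0.102, -0.034, -0.994], [-0.297, -0.955, 0.002]]
wrist_force: [-0.5, -6.0, 5.3]
gripper_width: 0.134
```

Run:
```python
from h import *
p=rd(); R=deckR()
plan(W(p,deck(-.01,.02,-.007)),R)
```

```text
t 6.7 tcp [0.5855 0.1527 0.0846] joints [ 34.5217  19.4429 -34.3611  27.0293 -25.4408  25.8784] F [-0.4779 -6.0333  5.3049] w 0.13401489335326153
rotvec [-0.0026 -0.0029 -0.0021] deg 0.2515637024343649 shift cm [0.0777 0.208  0.0099]
```

The arm did not move further while the force rose to 6 N, so the shutter is against its stop. I'll release and retract.

Emit:
step_arm --moves '[[[0, 0, 0, 0, 0, 0.1, 5], [0, 0, 0, 0, 0, 0.1, 40], [0, 0, 0, 0, 0, 0.1, 50], [0, 0, 0, 0, 0, 0.1, 50], [0, 0, 0, 0, 0, 0.1, 50]]]'

```text
time_s: 7.12
tcp_pos: [0.5858, 0.1537, 0.0842]
ee_rot: [[-0.949, 0.297, -0.106], [0.101, -0.031, -0.994], [-0.298, -0.954, -0.001]]
wrist_force: [0.0, 0.8, -0.1]
gripper_width: 0.353
```

Emit:
step_arm --moves '[[[0, 0, 0, 0, -1, 0, 60], [0, 0, 0, 0, -4, 0, 60], [0, 0, 0, 0, -7, 0, 70], [0, 0, 0, 0, -10, 0, 80], [0, 0, 0, 0, -12, 0.5, 80]]]'

```text
time_s: 7.53
tcp_pos: [0.5502, 0.1537, 0.202]
ee_rot: [[-0.948, 0.3, -0.104], [0.1, -0.028, -0.995], [-0.301, -0.953, -0.003]]
wrist_force: [0.5, 0.3, -0.2]
gripper_width: 0.735
```

Emit:
step_arm --moves '[[[0, 0, 0, 0, -1, 2, 80], [0, 0, 0, 0, -2, 4, 80], [0, 0, 0, 0, -2, 5.5, 80], [0, 0, 0, 0, -2, 5.5, 80], [0, 0, 0, 0, -2, 5.5, 80]]]'

```text
time_s: 7.95
tcp_pos: [0.5378, 0.0978, 0.2182]
ee_rot: [[-0.949, 0.297, -0.107], [0.102, -0.031, -0.994], [-0.299, -0.954, -0.001]]
wrist_force: [-0.2, 0.2, -0.7]
gripper_width: 0.802
```

Run:
```python
from h import *
p=rd(); R=deckR()
plan(W(p,deck(-.01,-.06,.12)),R)
d=cap('wrist','w4'); im=cv2.imread('pics/w4.png')
print(proj(d,W(p,deck(-.01,-.06,0))))
for q in (W(p,deck(-.01,-.06,0)),)+tuple(W(p,deck(-.01+a*.027,.02+b*.028,.006)) for a in(-1,1) for b in (-1,1)):
    cv2.circle(im,tuple(int(round(x)) for x in proj(d,q)),2,(0,0,255),-1)
cv2.imwrite('pics/w4o.png',im)
```

```text
t 7.95 tcp [0.5378 0.0978 0.2182] joints [ 33.5517   5.0814 -28.0153  15.7537 -44.4164  40.2223] F [-0.1964  0.2182 -0.6799] w 0.8015314922867316
rotvec [ 0.0002 -0.0027 -0.0034] deg 0.2511937946104292 shift cm [0.0453 1.5075 2.053 ]
[343.7007 226.0902]
```

View pics/w4o.png

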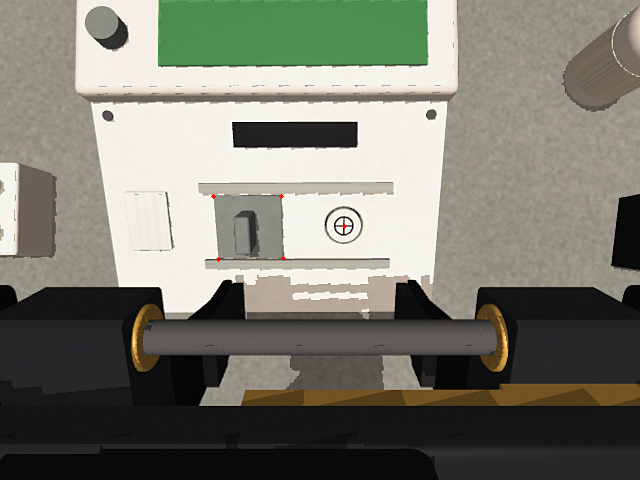

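The wrist picture shows the shutter open (plate at ~(249,228), matching the prediction for 0.080) and the disc uncovered. The cross is at px (344,226), where the model predicted it. Now to the probe.

Run:
```python
from h import *
a=np.radians(3); R=toolR(np.array([0,0,-1.]),-Rz(a)[:,1])
plan([.512,-.354,.21],R)
s=r.sense(); print(s['ee_rot'].T@np.array([-.02,-.17,.04])*100)
d=load('top0'); print('bottle top',onz(d,388,133,.15),'purple',onz(d,465,319,.11))
```

```text
t 8.0 tcp [0.5379 0.0982 0.218 ] joints [ 33.5859   5.1296 -27.9977  15.7651 -44.4194  40.2211] F [-0.3427 -0.4868  0.0895] w 0.8000004243173074
rotvec [-0.0235 -0.1576 -0.3025] deg 19.588255108568383 shift cm [-1.8897  1.4007 45.2402]
[-1.0211 -3.8816 17.1141]
bottle top [ 0.7131 -0.2191  0.15  ] purple [ 0.4206 -0.3367  0.11  ]
```

Emit:
step_arm --moves '[[[0, 0, 0, 0, -1.5, 2.5, 90], [0, -0.02, -0.05, -0.5, -2.5, 6, 100], [-0.005, -0.05, -0.1, -0.5, -3, 10, 100], [-0.01, -0.08, -0.15, -0.5, -3, 14, 100], [-0.015, -0.1, -0.2, -0.5, -3, 18, 100]]]'

```text
time_s: 8.42
tcp_pos: [0.5152, -0.081, 0.2489]
ee_rot: [[-0.995, 0.102, -0.002], [0.001, -0.004, -1.0], [-0.102, -0.995, 0.004]]
wrist_force: [0.4, -0.1, 0.1]
gripper_width: 0.987
```

Run:
```python
from h import *
a=np.radians(3); R=toolR(np.array([0,0,-1.]),-Rz(a)[:,1])
plan([.512,-.354,.22],R)
```

```text
t 8.42 tcp [ 0.5152 -0.081   0.2489] joints [  9.7066   6.7824 -14.3339   1.3647 -63.1526  79.6585] F [ 0.4215 -0.1125  0.1439] w 0.9871073265131967
rotvec [-0.0067 -0.0537 -0.1022] deg 6.623721373693405 shift cm [ 0.5782  2.9526 27.2907]
```

Emit:
step_arm --moves '[[[0, -0.01, -0.02, 0, 0, 3.8, 100], [0, -0.02, -0.04, 0, 0, 7.7, 100], [0, -0.03, -0.06, 0.2, 0.5, 11.6, 100], [0, -0.04, -0.08, 0.4, 1, 15.5, 100], [-0.006, -0.05, -0.1, 0.5, 1, 19, 100]]]'

```text
time_s: 8.83
tcp_pos: [0.5094, -0.272, 0.2366]
ee_rot: [[-0.999, -0.001, 0.046], [-0.046, -0.001, -0.999], [0.001, -1.0, 0.0]]
wrist_force: [0.9, 0.5, -0.3]
gripper_width: 0.997
```

Run:
```python
from h import *
a=np.radians(3); R=toolR(np.array([0,0,-1.]),-Rz(a)[:,1])
plan([.512,-.354,.22],R)
```

```text
t 8.83 tcp [ 0.5094 -0.272   0.2366] joints [-12.007   16.1912  -3.2834   0.052  -70.6012 104.5998] F [ 0.8549  0.4996 -0.328 ] w 0.997133955968695
rotvec [-0.0005 -0.0068  0.0015] deg 0.40020957433553467 shift cm [0.1077 1.6688 8.2034]
```

Emit:
step_arm --moves '[[[0, -0.007, 0, 0.1, 0, 3, 100], [0, -0.007, 0, 0.1, 0, 6, 100], [0, -0.007, 0, 0.1, 0, 7.8, 100], [0, -0.007, 0, 0.1, 0, 8.1, 100], [0, -0.007, 0, 0.1, 0, 8.1, 100]]]'

```text
time_s: 9.25
tcp_pos: [0.5125, -0.3521, 0.2372]
ee_rot: [[-0.999, 0.0, 0.05], [-0.05, -0.001, -0.999], [-0.0, -1.0, 0.001]]
wrist_force: [-0.7, 1.1, -1.0]
gripper_width: 1.002
```

Run:
```python
from h import *
a=np.radians(3); R=toolR(np.array([0,0,-1.]),-Rz(a)[:,1])
plan([.512,-.354,.22],R)
d=cap('wrist','w5'); print(proj(d,[.512,-.354,.122]))
```

```text
t 9.25 tcp [ 0.5125 -0.3521  0.2372] joints [-19.5784  20.5491   3.0924   0.0441 -72.512  112.4561] F [-0.686   1.0609 -0.9972] w 1.0021128206565173
rotvec [-0.0009 -0.0019 -0.0002] deg 0.1210237233247919 shift cm [0.0602 1.718  0.1819]
[322.0205 231.2065]
```

View pics/w5.png

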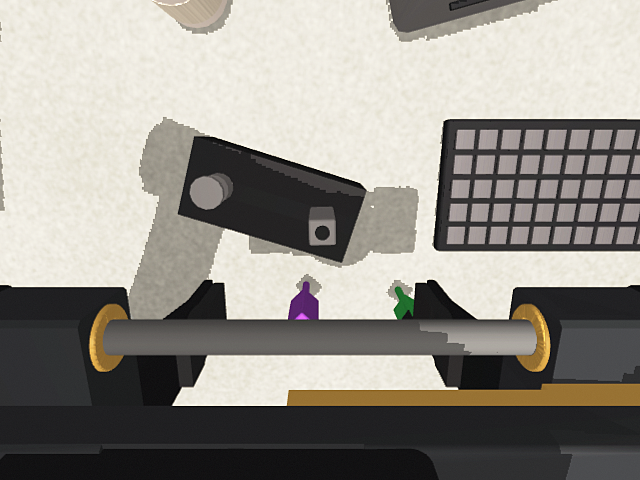

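Run:
```python
from h import *
crop('w5',290,190,70,60,10,'w5c')
d=load('w5')
```

```text
(no output)
```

View pics/w5c.png

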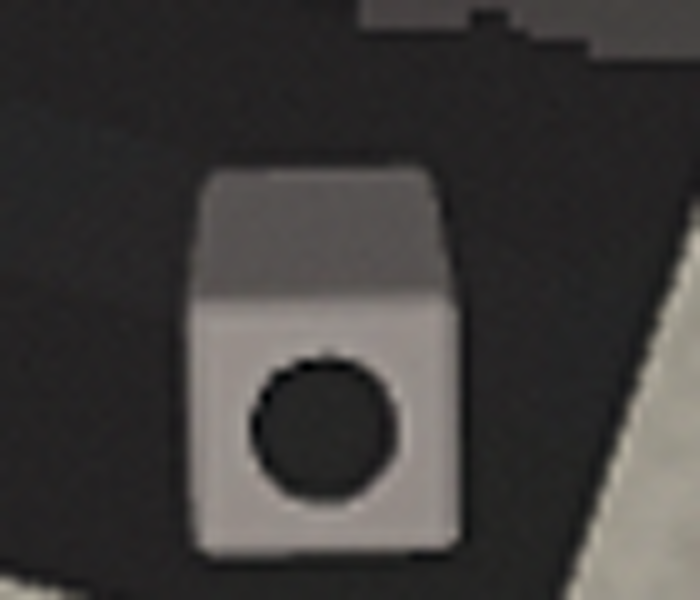

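The hole in the probe's top is at px (322.0,232.4), about 0.6 mm from the prediction, and the handle's sides are parallel to the jaws. I'll descend with the jaws at 60 %.

Run:
```python
from h import *
d=load('w5'); q=onz(d,322.05,232.4,.122); print(q)
a=np.radians(3); R=toolR(np.array([0,0,-1.]),-Rz(a)[:,1])
plan([q[0],q[1],.056],R)
```

```text
[ 0.511  -0.3541  0.122 ]
t 9.3 tcp [ 0.5125 -0.3512  0.2376] joints [-19.4999  20.4688   3.0424   0.0304 -72.518  112.4521] F [-0.5998  0.3159 -0.4752] w 1.0048020353019134
rotvec [-0.0008 -0.0007 -0.0007] deg 0.07372075671316684 shift cm [ 0.1757 18.1633  0.2661]
```

Emit:
step_arm --moves '[[[0, 0, 0, 0.1, 2, 0.2, 80], [0, 0, 0, 0.17, 5, 0.25, 60], [0, 0, 0, 0.17, 8, 0.25, 60], [0, 0, 0, 0.17, 10, 0.25, 60], [0, 0, 0, 0.17, 10, 0.25, 60]]]'

```text
time_s: 9.72
tcp_pos: [0.5083, -0.351, 0.1338]
ee_rot: [[-0.999, -0.007, 0.053], [-0.053, 0.003, -0.999], [0.006, -1.0, -0.004]]
wrist_force: [-1.0, -0.4, -1.4]
gripper_width: 0.707
```

Run:
```python
from h import *
a=np.radians(3); R=toolR(np.array([0,0,-1.]),-Rz(a)[:,1])
plan([.511,-.3541,.056],R); cap('wrist','w6'); cap('scene','s6'); crop('s6',150,150,150,130,5,'s6c'); im=cv2.imread('pics/s6c.png');cv2.imwrite('pics/s6c.png',im[:600])
```

```text
t 9.72 tcp [ 0.5083 -0.351   0.1338] joints [-19.6705  24.6723  -5.8206  -0.0679 -59.9305 112.7416] F [-0.9771 -0.4095 -1.3684] w 0.7069470952848701
rotvec [0.0038 0.0006 0.0064] deg 0.4290256223102563 shift cm [-0.3073  7.7749  0.3501]
```

View pics/w6.png

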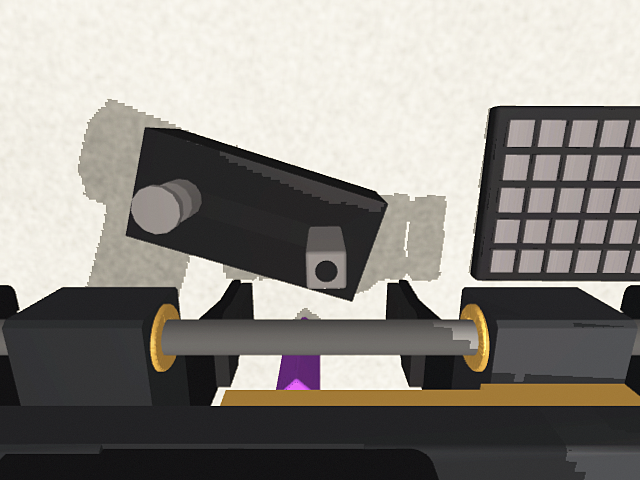

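View pics/s6c.png

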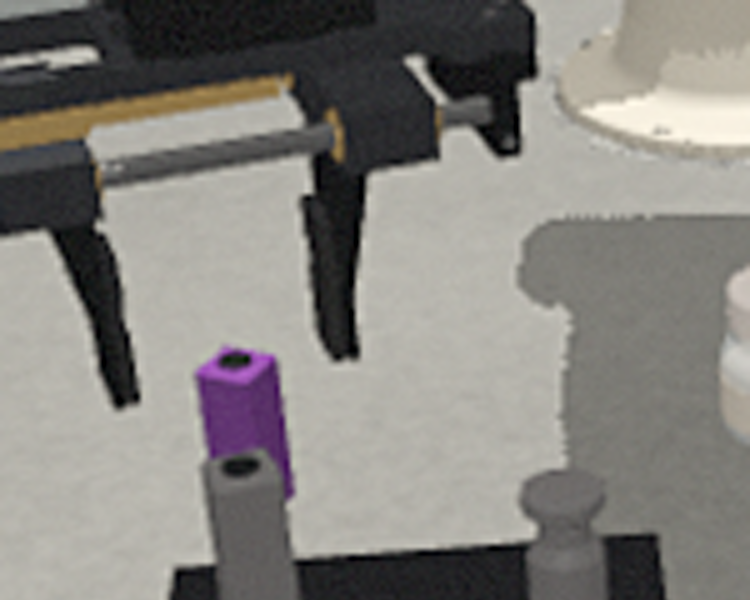

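Emit:
step_arm --moves '[[[0, 0, 0, 0, 1, 0.2, 60], [0, 0, 0, 0, 2, 0.2, 60], [0, 0, 0, 0, 2, 0.2, 60], [0, 0, 0, 0, 2, 0.2, 60], [0, 0, 0, 0, 2, 0.2, 60]]]'

```text
time_s: 10.23
tcp_pos: [0.5112, -0.3566, 0.1193]
ee_rot: [[-0.999, 0.003, 0.052], [-0.052, -0.002, -0.999], [-0.003, -1.0, 0.002]]
wrist_force: [-0.1, -0.8, 0.4]
gripper_width: 0.603
```

Run:
```python
from h import *
a=np.radians(3); R=toolR(np.array([0,0,-1.]),-Rz(a)[:,1])
plan([.511,-.3541,.056],R); d=cap('wrist','w7'); crop('w7',220,230,200,150,4,'w7c')
```

```text
t 10.23 tcp [ 0.5112 -0.3566  0.1193] joints [-20.0109  25.6218  -6.5975   0.0647 -57.5774 112.943 ] F [-0.0528 -0.8368  0.4211] w 0.6028515358985684
rotvec [-0.0023 -0.0006 -0.0029] deg 0.21317547851411855 shift cm [ 0.0278  6.3251 -0.263 ]
```

View pics/w7c.png

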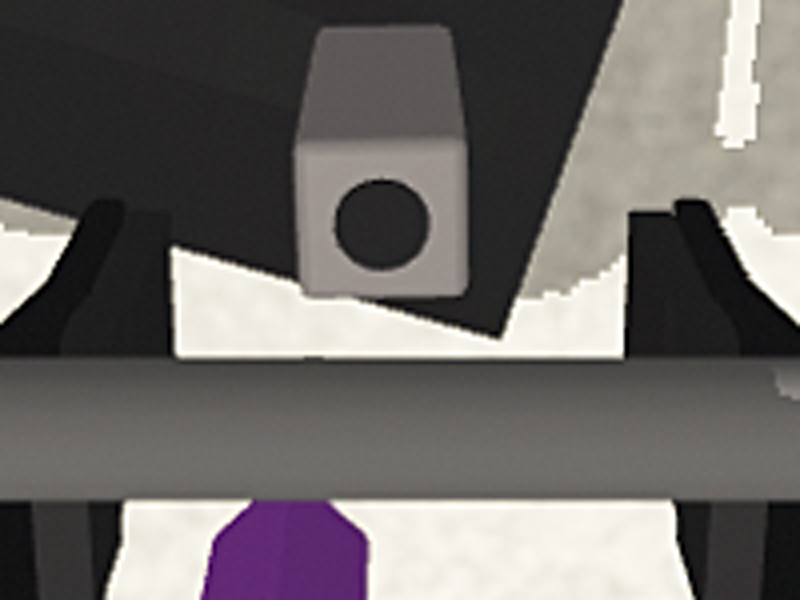

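Emit:
step_arm --moves '[[[0, 0, 0, 0, 0, -0.25, 60], [0, 0, 0, 0, 1.2, -0.25, 60], [0, 0, 0, 0, 2.4, -0.25, 60], [0, 0, 0, 0, 3.4, -0.25, 60], [0, 0, 0, 0, 3.4, -0.25, 60]]]'

```text
time_s: 10.7
tcp_pos: [0.5096, -0.3531, 0.0826]
ee_rot: [[-0.999, -0.001, 0.051], [-0.051, 0.0, -0.999], [0.001, -1.0, -0.0]]
wrist_force: [-0.1, 0.2, -0.2]
gripper_width: 0.599
```

Run:
```python
from h import *
a=np.radians(3); R=toolR(np.array([0,0,-1.]),-Rz(a)[:,1])
plan([.511,-.3541,.056],R)
```

```text
t 10.7 tcp [ 0.5096 -0.3531  0.0826] joints [-19.7812  27.5949  -9.2009   0.0062 -53.2851 112.719 ] F [-0.0612  0.2316 -0.2027] w 0.5989289222968882
rotvec [ 0.0005 -0.001   0.0013] deg 0.09992928579395631 shift cm [-0.143   2.6646  0.1073]
```

Emit:
step_arm --moves '[[[0, 0, 0, -0.1, 0.8, 0.1, 60], [0, 0, 0, -0.1, 1.6, 0.1, 60], [0, 0, 0, -0.1, 2.4, 0.1, 60], [0, 0, 0, -0.1, 2.6, 0.1, 60], [0, 0, 0, -0.1, 2.6, 0.1, 60]]]'

```text
time_s: 11.12
tcp_pos: [0.5115, -0.3547, 0.0578]
ee_rot: [[-0.999, 0.001, 0.052], [-0.052, -0.001, -0.999], [-0.001, -1.0, 0.001]]
wrist_force: [-0.1, -0.1, 0.0]
gripper_width: 0.601
```

Run:
```python
from h import *
a=np.radians(3); R=toolR(np.array([0,0,-1.]),-Rz(a)[:,1])
plan([.511,-.3541,.056],R); d=cap('wrist','w8'); crop('w8',220,230,200,150,4,'w8c');cap('scene','s8'); crop('s8',150,170,150,130,5,'s8c'); im=cv2.imread('pics/s8c.png');cv2.imwrite('pics/s8c.png',im[:600])
```

```text
t 11.12 tcp [ 0.5115 -0.3547  0.0578] joints [-19.8428  29.3246 -10.3843   0.0476 -50.2441 112.7728] F [-0.1397 -0.1027  0.0279] w 0.6011825555747743
rotvec [-0.0009 -0.0007 -0.0005] deg 0.07152049752346167 shift cm [ 0.0451  0.177  -0.061 ]
```

View pics/w8c.png

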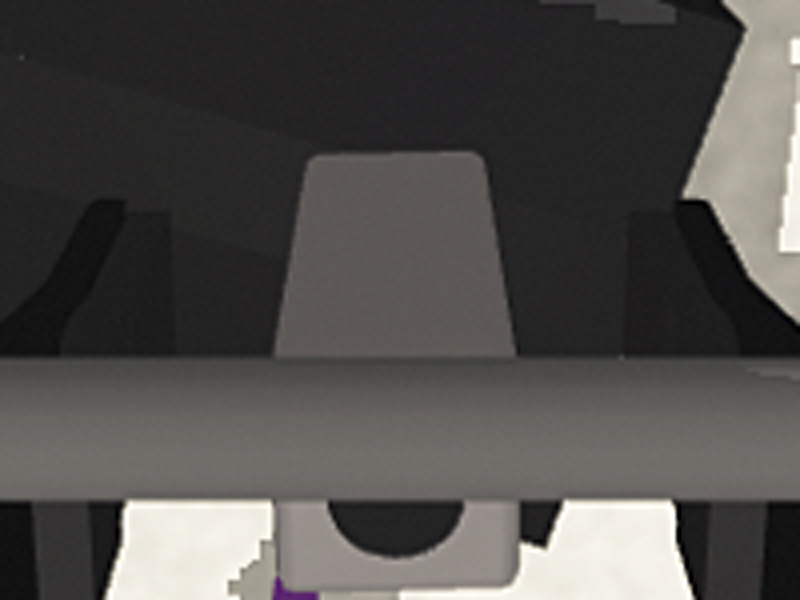

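View pics/s8c.png

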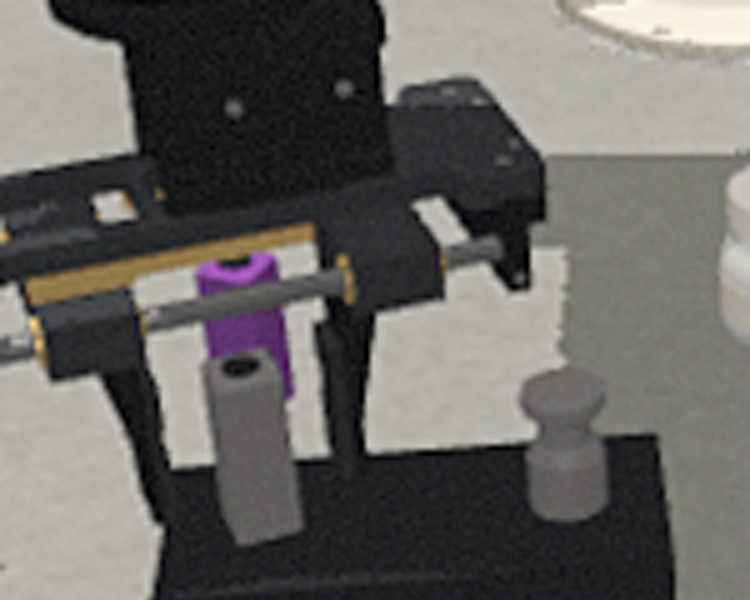

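The jaws sit centred around the handle, with the tips above the stand. Closing.

Emit:
step_arm --moves '[[[0, 0, 0, 0, 0.1, 0, 40], [0, 0, 0, 0, 0.1, 0, 25], [0, 0, 0, 0, 0.1, 0, 10], [0, 0, 0, 0, 0.1, 0, 10], [0, 0, 0, 0, 0.1, 0, 10]]]'

```text
time_s: 11.63
tcp_pos: [0.5122, -0.3549, 0.058]
ee_rot: [[-0.999, 0.003, 0.052], [-0.052, -0.002, -0.999], [-0.003, -1.0, 0.002]]
wrist_force: [0.2, -0.7, 1.1]
gripper_width: 0.307
```

Emit:
step_arm --moves '[[[0, 0, 0, 0, 0, 0, 10], [0, 0, 0, 0, 0, 0, 10], [0, 0, 0, 0, 0, 0, 10], [0, 0, 0, 0, 0, 0, 10], [0, 0, 0, 0, 0, 0, 10]]]'

```text
time_s: 12.05
tcp_pos: [0.5121, -0.3549, 0.058]
ee_rot: [[-0.999, 0.003, 0.052], [-0.052, -0.002, -0.999], [-0.002, -1.0, 0.002]]
wrist_force: [-0.0, 0.4, 1.3]
gripper_width: 0.25
```

Run:
```python
from h import *
a=np.radians(3); R=toolR(np.array([0,0,-1.]),-Rz(a)[:,1])
plan([.511,-.3541,.056],R); d=cap('wrist','w9'); crop('w9',220,230,200,150,4,'w9c')
```

```text
t 12.05 tcp [ 0.5121 -0.3549  0.058 ] joints [-19.8417  29.3125 -10.3767   0.0544 -50.1414 112.7729] F [-0.02    0.4291  1.3425] w 0.2503466168225777
rotvec [-0.0018 -0.0006 -0.0024] deg 0.17773236515686605 shift cm [ 0.1093  0.1952 -0.09  ]
```

View pics/w9c.png

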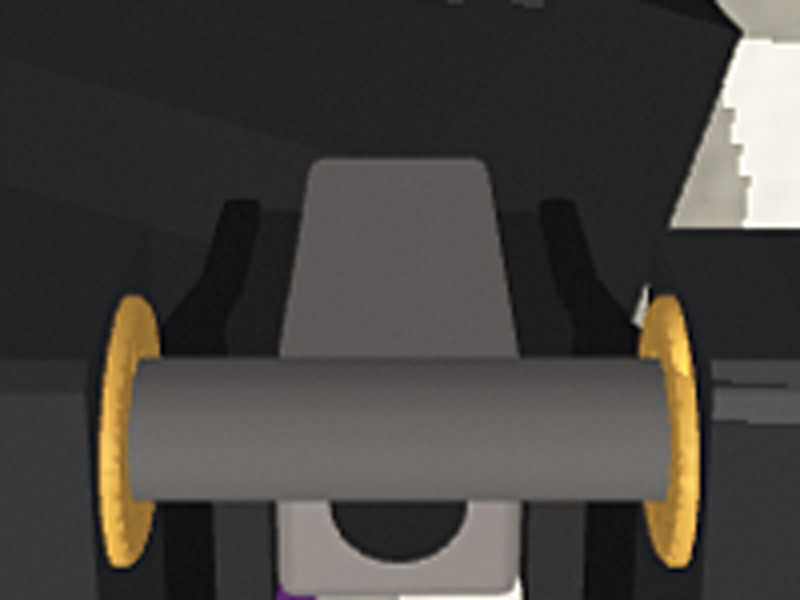

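Gripped: the width of 0.25 is 21.8 mm. Lifting straight up.

Emit:
step_arm --moves '[[[0, 0, 0, 0, -0.5, 0, 10], [0, 0, 0, 0, -1.5, 0, 10], [0, 0, 0, 0, -3, 0, 10], [0, 0, 0, 0, -4.5, 0, 10], [0, 0, 0, 0, -6, 0, 10]]]'

```text
time_s: 12.52
tcp_pos: [0.512, -0.3549, 0.1192]
ee_rot: [[-0.999, 0.003, 0.052], [-0.052, -0.002, -0.999], [-0.003, -1.0, 0.002]]
wrist_force: [-0.4, 0.0, -0.8]
gripper_width: 0.251
```

Emit:
step_arm --moves '[[[0, 0, 0, 0, -2, 0, 10], [0, 0, 0, 0, -4, 0, 10], [0, 0, 0, 0, -6, 0, 10], [0, 0, 0, 0, -7, 0, 10], [0, 0, 0, 0, -7, 0, 10]]]'

```text
time_s: 12.93
tcp_pos: [0.5132, -0.3555, 0.1915]
ee_rot: [[-0.999, 0.008, 0.052], [-0.052, -0.005, -0.999], [-0.008, -1.0, 0.005]]
wrist_force: [0.7, 0.5, 0.3]
gripper_width: 0.253
```

Run:
```python
from h import *
p=rd(); R=deckR()
# tip at tool (0.001,0.046,0); hover tip 40mm above mark
tip=np.array([.001,.046,0]); plan(W(p,deck(-.01,-.06,.04))-R@tip,R)
d=cap('scene','s10'); crop('s10',140,50,180,150,4.4,'s10c'); im=cv2.imread('pics/s10c.png'); print(im.shape); cv2.imwrite('pics/s10c.png',im[:600])
s=r.sense(); print(proj(d,s['tcp_pos']+s['ee_rot']@tip),proj(d,s['tcp_pos']+s['ee_rot']@np.array([.001,-.034,0])))
```

```text
t 12.93 tcp [ 0.5132 -0.3555  0.1915] joints [-19.8311  22.1261  -1.1559   0.0926 -66.1798 112.7816] F [0.6612 0.5135 0.2885] w 0.253466791548738
rotvec [0.0192 0.1561 0.2909] deg 18.94792741089543 shift cm [ -5.9645   1.8307 -42.8851]
(660, 792, 3)
[196.3061 231.7119] [189.3698 184.4931]
```

View pics/s10c.png

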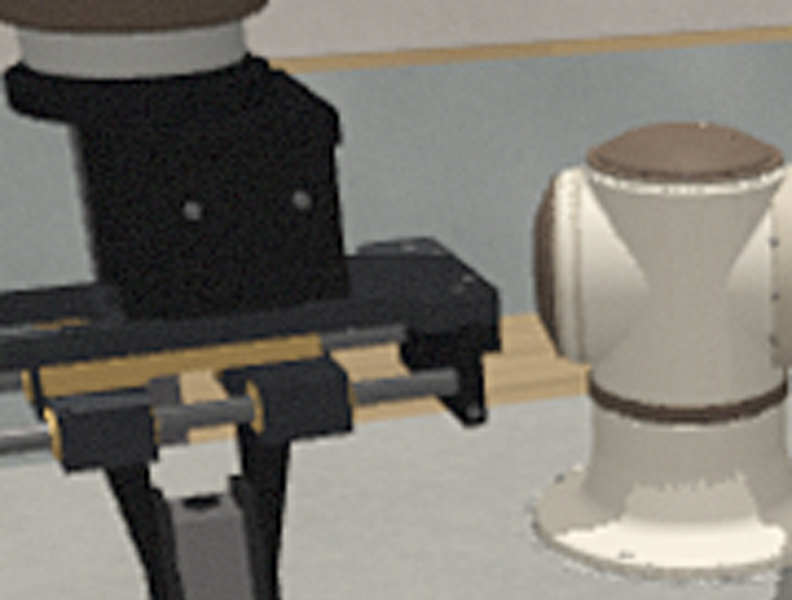

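The probe came up with the gripper. I'm carrying it to above the disc.

Emit:
step_arm --moves '[[[0, 0, 0, -0.5, -1, -2.5, 10], [0, 0, 0, -1, -2, -6, 10], [0, 0.02, 0.04, -1.5, -3, -9.5, 10], [0, 0.04, 0.08, -2, -3.5, -13, 10], [0.006, 0.06, 0.11, -2.5, -4, -16.5, 10]]]'

```text
time_s: 13.4
tcp_pos: [0.5273, -0.1871, 0.2263]
ee_rot: [[-0.994, 0.112, -0.011], [0.01, -0.004, -1.0], [-0.112, -0.994, 0.003]]
wrist_force: [1.5, 0.6, -1.4]
gripper_width: 0.253
```

Run:
```python
from h import *
p=rd(); R=deckR()
tip=np.array([.001,.046,0]); plan(W(p,deck(-.01,-.06,.06))-R@tip,R)
```

```text
t 13.4 tcp [ 0.5273 -0.1871  0.2263] joints [ -2.9941  11.3732 -11.4899  -0.1081 -60.7255  92.4383] F [ 1.4732  0.6213 -1.362 ] w 0.2528240458350827
rotvec [0.0163 0.0926 0.1878] deg 12.034806306832117 shift cm [ -1.062    3.6336 -26.377 ]
```

Emit:
step_arm --moves '[[[0, 0.02, 0.04, -0.2, 0, -3, 10], [0.003, 0.04, 0.08, -0.4, 0, -6.5, 10], [0.006, 0.06, 0.12, -0.6, 0, -10, 10], [0.01, 0.08, 0.15, -0.8, 0, -13.5, 10], [0.016, 0.0926, 0.187, -1, 0, -17, 10]]]'

```text
time_s: 13.82
tcp_pos: [0.5385, -0.0171, 0.2267]
ee_rot: [[-0.95, 0.293, -0.103], [0.099, -0.031, -0.995], [-0.295, -0.956, 0.001]]
wrist_force: [1.6, -0.9, -0.2]
gripper_width: 0.25
```

Run:
```python
from h import *
p=rd(); R=deckR()
tip=np.array([.001,.046,0]); plan(W(p,deck(-.01,-.06,.06))-R@tip,R)
```

```text
t 13.82 tcp [ 0.5385 -0.0171  0.2267] joints [ 19.8668   3.5128 -26.5857  10.5283 -44.8726  57.7138] F [ 1.5902 -0.8775 -0.2285] w 0.24953695039439186
rotvec [-0.0003  0.0011  0.0006] deg 0.07520547453868595 shift cm [ 1.398   3.3406 -9.3738]
```

Emit:
step_arm --moves '[[[0, 0, 0, 0.4, 0, -2.5, 10], [0, 0, 0, 1, 0.5, -5.5, 10], [0, 0, 0, 1.4, 1.5, -8, 10], [0, 0, 0, 1.4, 2.5, -9.3, 10], [0, 0, 0, 1.4, 3.3, -9.3, 10]]]'

```text
time_s: 14.23
tcp_pos: [0.5446, 0.0761, 0.1899]
ee_rot: [[-0.952, 0.291, -0.098], [0.093, -0.031, -0.995], [-0.293, -0.956, 0.003]]
wrist_force: [-0.6, 0.4, -0.3]
gripper_width: 0.252
```

Emit:
step_arm --moves '[[[0, 0, 0, 0, 0, 0, 10], [0, 0, 0, 0, 0, 0, 10], [0, 0, 0, 0, 0, 0, 10], [0, 0, 0, 0, 0, 0, 10], [0, 0, 0, 0, 0, 0, 10]]]'

```text
time_s: 14.65
tcp_pos: [0.5455, 0.0735, 0.1928]
ee_rot: [[-0.95, 0.295, -0.103], [0.099, -0.031, -0.995], [-0.296, -0.955, 0.0]]
wrist_force: [-0.0, -1.3, -1.4]
gripper_width: 0.248
```

Run:
```python
from h import *
p=rd(); R=deckR()
tip=np.array([.001,.046,0]); plan(W(p,deck(-.01,-.06,.06))-R@tip,R)
for n in('scene','top','wrist'):
    d=cap(n,n[0]+'11'); s=r.sense(); print(n,'tip',proj(d,s['tcp_pos']+s['ee_rot']@tip),'top',proj(d,s['tcp_pos']+s['ee_rot']@(tip+[0,-.11,0])),'mark',proj(d,W(p,deck(-.01,-.06,0))))
crop('s11',390,110,140,110,5.5,'s11c'); crop('t11',130,150,140,110,5.5,'t11c')
```

```text
t 14.65 tcp [0.5455 0.0735 0.1928] joints [ 30.2032   6.7609 -29.9328  15.6854 -40.3225  43.0322] F [-0.006  -1.2685 -1.4475] w 0.24801068655350017
rotvec [-0.      0.0011 -0.0008] deg 0.07594730375030577 shift cm [ 0.1708  0.181  -0.2789]
scene tip [443.3248 195.9628] top [442.6339 132.8803] mark [444.4988 229.1915]
top tip [201.8339 233.6043] top [182.8445 246.9611] mark [209.0202 228.2712]
wrist tip [319.6764 258.1515] top [319.9293 353.8411] mark [316.4218 236.1123]
```

View pics/s11c.png

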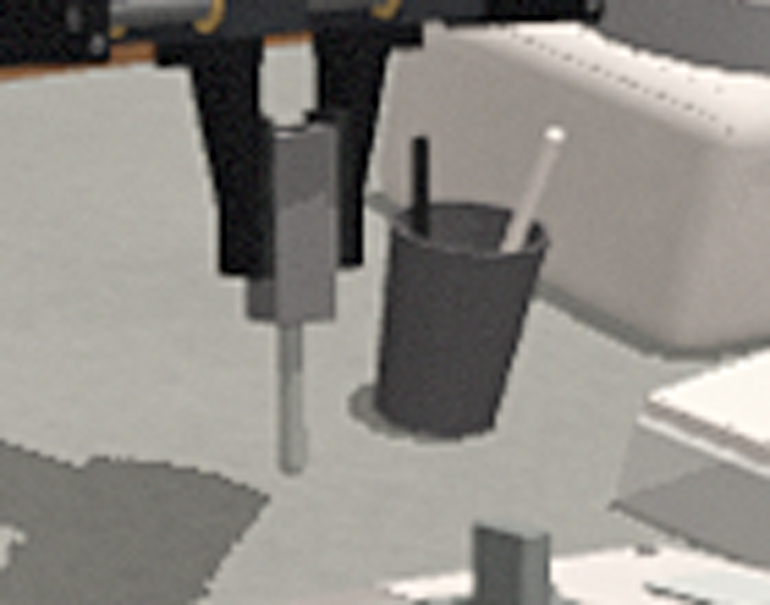

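View pics/t11c.png

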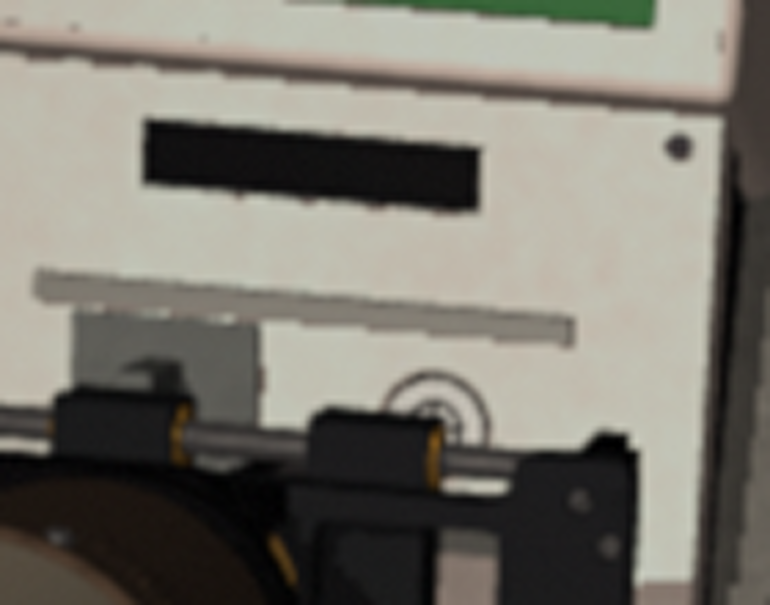

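View pics/w11.png

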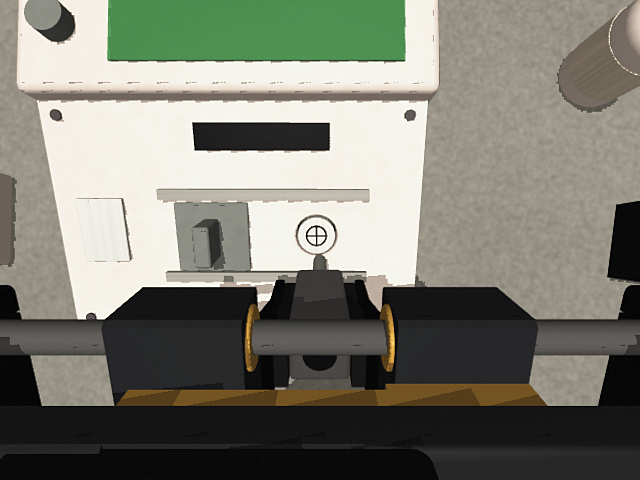

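In the scene picture the probe tip is at px (442.9,195.8), against (443.3,196.0) predicted; the wrist picture also agrees and the cross is clearly visible at (316,236). I'll approach to ~15 mm above it.

Emit:
step_arm --moves '[[[0, 0, 0, 0.1, 1, -0.2, 10], [0, 0, 0, 0.17, 2.2, -0.28, 10], [0, 0, 0, 0.17, 3.4, -0.28, 10], [0, 0, 0, 0.17, 4.4, -0.28, 10], [0, 0, 0, 0.17, 4.6, -0.28, 10]]]'

```text
time_s: 15.22
tcp_pos: [0.5568, 0.075, 0.1461]
ee_rot: [[-0.951, 0.291, -0.103], [0.097, -0.033, -0.995], [-0.293, -0.956, 0.003]]
wrist_force: [-1.2, 0.5, -0.7]
gripper_width: 0.247
```

Emit:
step_arm --moves '[[[0, 0, 0, 0, 0, 0, 10], [0, 0, 0, 0, 0, 0, 10], [0, 0, 0, 0, 0, 0, 10], [0, 0, 0, 0, 0, 0, 10], [0, 0, 0, 0, 0, 0, 10]]]'

```text
time_s: 15.63
tcp_pos: [0.5577, 0.0759, 0.1485]
ee_rot: [[-0.95, 0.295, -0.102], [0.097, -0.03, -0.995], [-0.296, -0.955, 0.0]]
wrist_force: [-0.4, 0.2, 0.1]
gripper_width: 0.252
```

Run:
```python
from h import *
p=rd(); R=deckR()
tip=np.array([.001,.046,0]); plan(W(p,deck(-.01,-.06,0))-R@tip,R)
for n in('scene','wrist'):
    d=cap(n,n[0]+'12'); s=r.sense(); print(n,'tip',proj(d,s['tcp_pos']+s['ee_rot']@tip),'mark',proj(d,W(p,deck(-.01,-.06,0))))
crop('s12',400,160,100,75,8,'s12c'); crop('w12',270,200,100,75,8,'w12c')
```

```text
t 15.63 tcp [0.5577 0.0759 0.1485] joints [ 29.4048  10.7377 -33.0282  18.1579 -33.3498  40.66  ] F [-0.376  0.203  0.064] w 0.25229260447919083
rotvec [ 0.0004  0.0024 -0.001 ] deg 0.14911418627567907 shift cm [-0.0012  1.5931  0.0866]
scene tip [444.7786 220.6644] mark [444.4988 229.1915]
wrist tip [319.8683 258.1509] mark [320.9961 250.75  ]
```

View pics/s12c.png

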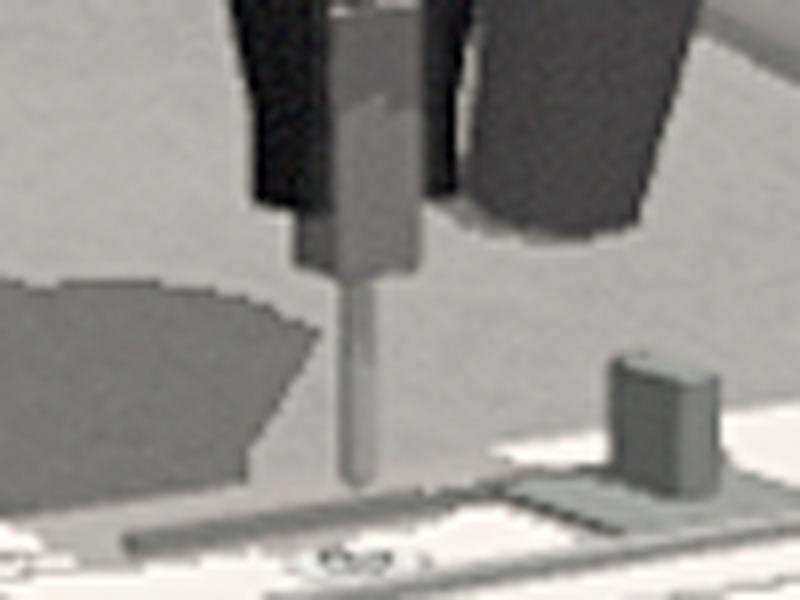

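View pics/w12c.png

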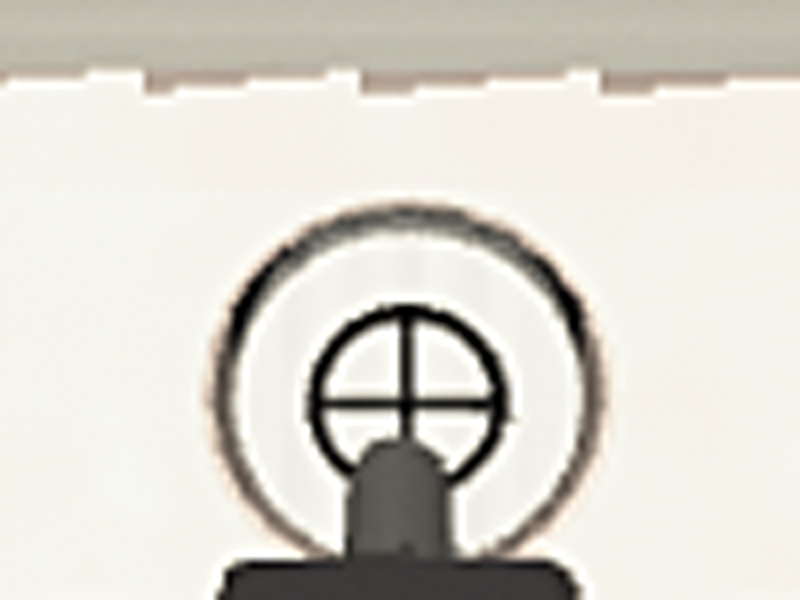

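Run:
```python
from h import *
d=load('w12'); s=r.sense(); R=s['ee_rot'];t=s['tcp_pos']
for rx in(0,.001,.002):
  tip=np.array([rx,.046,0])
  # hemisphere r4 silhouette, and flat end
  v=[]
  for th in np.linspace(0,np.pi/2,40):
    for ph in np.linspace(0,2*np.pi,60):
      v.append(proj(d,t+R@(tip+np.array([.004*np.sin(th)*np.cos(ph),.004*np.cos(th)-.004,.004*np.sin(th)*np.sin(ph)]))))
  print(rx,'hemi top',np.min(np.array(v)[:,1]),'flat top',proj(d,t+R@(tip+[-.004,0,0])))
```

```text
0 hemi top 252.14759841637417 flat top [319.8766 250.5593]
0.001 hemi top 253.68862205747072 flat top [319.8749 252.0844]
0.002 hemi top 255.2257004005609 flat top [319.8733 253.6061]
```

Emit:
step_arm --moves '[[[0, 0, 0, -0.08, 0.3, 0.06, 10], [0, 0, 0, -0.08, 0.7, 0.06, 10], [0, 0, 0, -0.08, 1.1, 0.06, 10], [0, 0, 0, -0.08, 1.2, 0.06, 10], [0, 0, 0, -0.08, 1.2, 0.06, 10]]]'

```text
time_s: 16.15
tcp_pos: [0.5615, 0.0744, 0.1358]
ee_rot: [[-0.951, 0.293, -0.102], [0.097, -0.032, -0.995], [-0.294, -0.956, 0.002]]
wrist_force: [-0.5, -0.1, -0.5]
gripper_width: 0.253
```

Emit:
step_arm --moves '[[[0, 0, 0, 0, 0, 0, 10], [0, 0, 0, 0, 0, 0, 10], [0, 0, 0, 0, 0, 0, 10], [0, 0, 0, 0, 0, 0, 10], [0, 0, 0, 0, 0, 0, 10]]]'

```text
time_s: 16.57
tcp_pos: [0.5618, 0.0748, 0.1367]
ee_rot: [[-0.95, 0.294, -0.102], [0.097, -0.031, -0.995], [-0.296, -0.955, 0.001]]
wrist_force: [-0.3, -0.7, -1.4]
gripper_width: 0.252
```

```bash
cat > chk.py <<'E'
from h import *
import sys
k=sys.argv[1]
p=rd(); R=deckR()
tip=np.array([.0015,.046,0]); plan(W(p,deck(-.01,-.06,0))-R@tip,R)
n=W([0,0,p[2]],deck(0,0,1)-deck(0,0,0))
F=[]
for c in('scene','wrist'):
    d=cap(c,c[0]+k); s=r.sense(); F.append(s['wrist_force']@n); print(c,'tip',proj(d,s['tcp_pos']+s['ee_rot']@tip),'mark',proj(d,W(p,deck(-.01,-.06,0))))
print('F.n',F)
crop('s'+k,400,160,100,75,8,f's{k}c'); crop('w'+k,270,200,100,75,8,f'w{k}c')
E
python3 chk.py 13
```

```text
t 16.57 tcp [0.5618 0.0748 0.1367] joints [ 28.9372  11.9296 -33.6716  18.8768 -31.5583  40.1935] F [-0.3159 -0.7019 -1.3804] w 0.2519227939474177
rotvec [-0.0001  0.0025 -0.0001] deg 0.1426301671328277 shift cm [-0.0045  0.3444  0.0113]
scene tip [444.4868 227.3532] mark [444.4988 229.1915]
wrist tip [319.8083 258.8483] mark [319.9053 257.1081]
F.n [np.float64(-1.0364196051803622), np.float64(-0.9892588784031904)]
```

View pics/s13c.png

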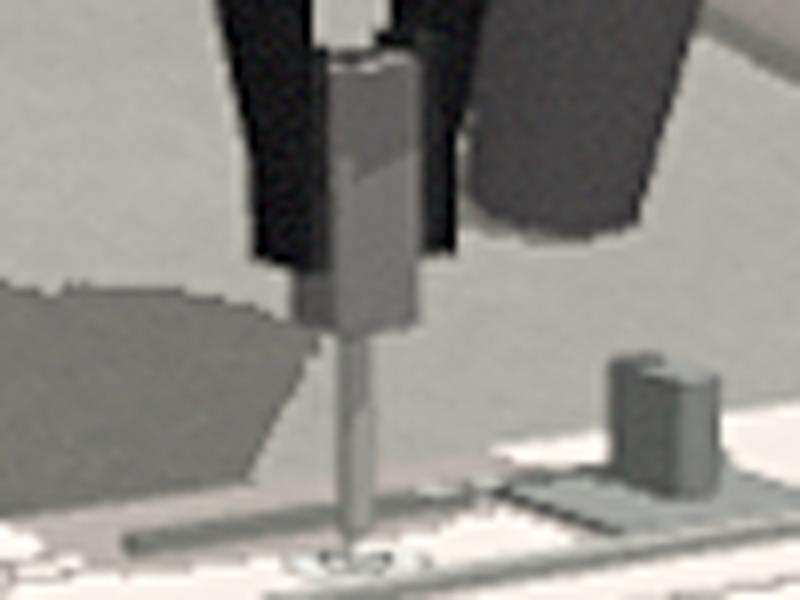

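View pics/w13c.png

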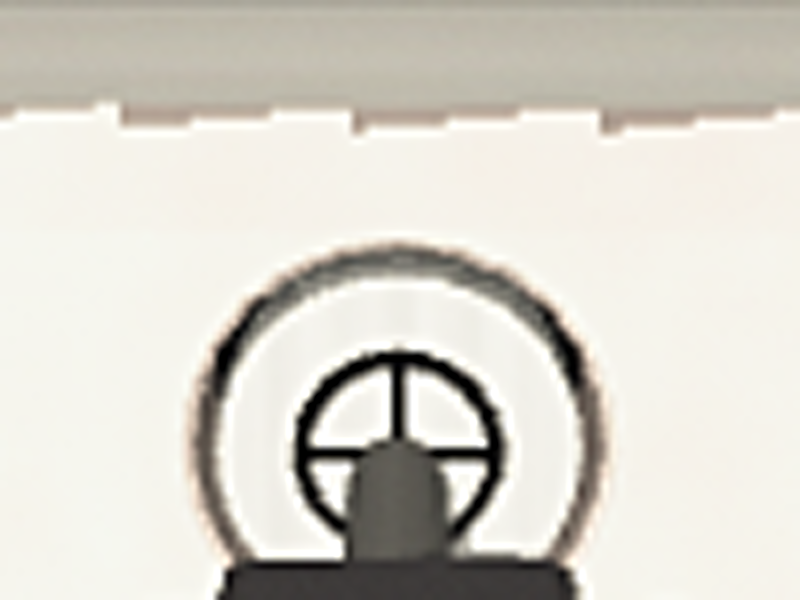

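The tip is ~3.4 mm above the disc and laterally on the cross within ~0.3 mm (cross at px (319.2,256.3), stem centred at 319.2). I'll start pressing in small steps.

Emit:
step_arm --moves '[[[0, 0, 0, 0, 0.15, 0, 10], [0, 0, 0, 0, 0.3, 0, 10], [0, 0, 0, 0, 0.45, 0, 10], [0, 0, 0, 0, 0.6, 0, 10], [0, 0, 0, 0, 0.6, 0, 10]]]'

```text
time_s: 17.08
tcp_pos: [0.5636, 0.0745, 0.1306]
ee_rot: [[-0.95, 0.294, -0.102], [0.097, -0.031, -0.995], [-0.295, -0.955, 0.001]]
wrist_force: [-1.0, -0.1, 0.5]
gripper_width: 0.253
```

Emit:
step_arm --moves '[[[0, 0, 0, 0, 0, 0, 10], [0, 0, 0, 0, 0, 0, 10], [0, 0, 0, 0, 0, 0, 10], [0, 0, 0, 0, 0, 0, 10], [0, 0, 0, 0, 0, 0, 10]]]'

```text
time_s: 17.5
tcp_pos: [0.5635, 0.0745, 0.1309]
ee_rot: [[-0.95, 0.294, -0.102], [0.097, -0.031, -0.995], [-0.296, -0.955, 0.001]]
wrist_force: [-1.3, -0.4, 0.6]
gripper_width: 0.249
```

```bash
python3 chk.py 14
```

```text
t 17.5 tcp [0.5635 0.0745 0.1309] joints [ 28.7526  12.4997 -34.0383  19.3154 -30.6417  39.8359] F [-1.3079 -0.3667  0.6418] w 0.24864018050549427
rotvec [-0.0002  0.0025  0.    ] deg 0.14280454196332257 shift cm [-0.0076 -0.2617  0.0047]
scene tip [444.5065 230.5678] mark [444.4988 229.1915]
wrist tip [319.8103 258.8176] mark [319.8511 259.9875]
F.n [np.float64(0.026704574200415766), np.float64(-0.09379085131994316)]
```

View pics/w14c.png

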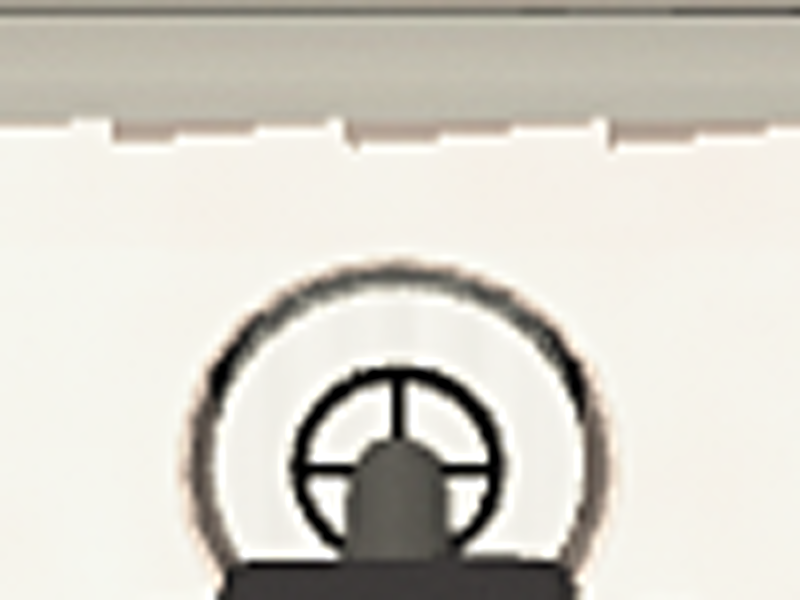

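View pics/s14c.png

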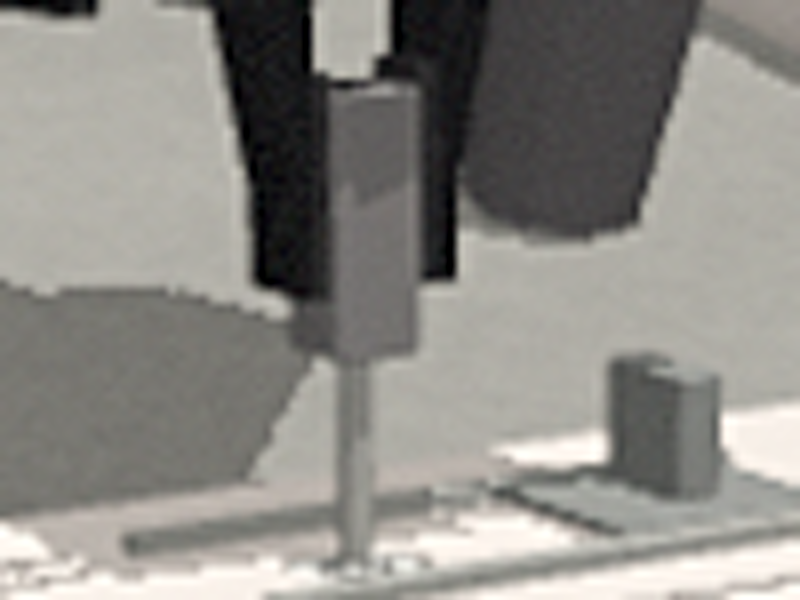

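The crossbar has risen ~1.4 px relative to the hole's rim, so the disc has sunk ~2 mm (kinematics say 2.6 mm). I'll go 3.8 mm further.

Emit:
step_arm --moves '[[[0, 0, 0, 0, 0.1, 0, 10], [0, 0, 0, 0, 0.2, 0, 10], [0, 0, 0, 0, 0.3, 0, 10], [0, 0, 0, 0, 0.38, 0, 10], [0, 0, 0, 0, 0.38, 0, 10]]]'

```text
time_s: 18.02
tcp_pos: [0.5647, 0.0744, 0.1272]
ee_rot: [[-0.95, 0.294, -0.102], [0.097, -0.031, -0.995], [-0.296, -0.955, 0.001]]
wrist_force: [-1.5, -0.1, 1.7]
gripper_width: 0.247
```

Emit:
step_arm --moves '[[[0, 0, 0, 0, 0, 0, 10], [0, 0, 0, 0, 0, 0, 10], [0, 0, 0, 0, 0, 0, 10], [0, 0, 0, 0, 0, 0, 10], [0, 0, 0, 0, 0, 0, 10]]]'

```text
time_s: 18.43
tcp_pos: [0.5647, 0.0744, 0.1273]
ee_rot: [[-0.95, 0.294, -0.102], [0.097, -0.031, -0.995], [-0.296, -0.955, 0.001]]
wrist_force: [-1.9, -0.1, 3.5]
gripper_width: 0.252
```

```bash
python3 chk.py 15; python3 chk.py 16|tail -1;python3 -c "
from h import *
cap('wrist','w17');crop('w17',290,225,60,60,10,'w17c')"
```

```text
t 18.43 tcp [0.5647 0.0744 0.1273] joints [ 28.6347  12.8596 -34.2685  19.6118 -30.056   39.5908] F [-1.9016 -0.1345  3.453 ] w 0.2515469248678709
rotvec [-0.0002  0.0024 -0.0001] deg 0.14026825362183254 shift cm [-0.0044 -0.6409  0.004 ]
scene tip [444.5334 232.594 ] mark [444.4988 229.1915]
wrist tip [319.8092 258.807 ] mark [319.8773 261.9629]
F.n [np.float64(2.477786522711769), np.float64(2.407457310511789)]
F.n [np.float64(2.604637797793637), np.float64(2.9032228651316574)]
```

View pics/w16c.png

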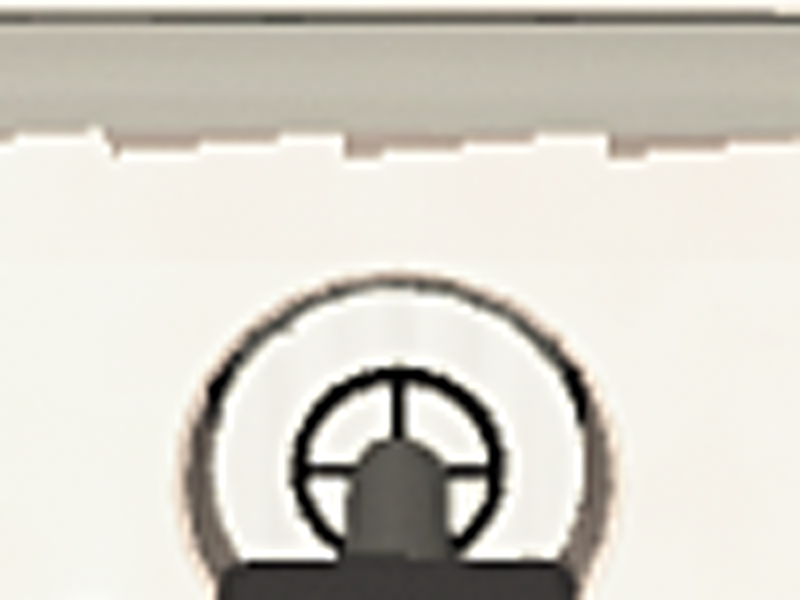

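View pics/s16c.png

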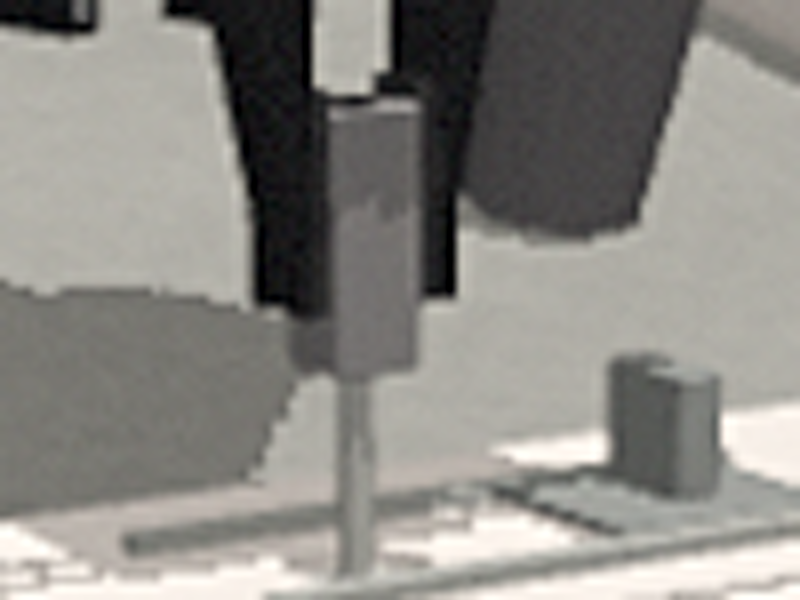

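The disc has sunk by ~6.1 mm (crossbar vs calibration), 6.4 mm (kinematics) and ~5.5 mm (rim ratio). The force along the normal is ~+3–3.7 N over the free baseline. One look at the whole scene before handing in.

View pics/s16.png

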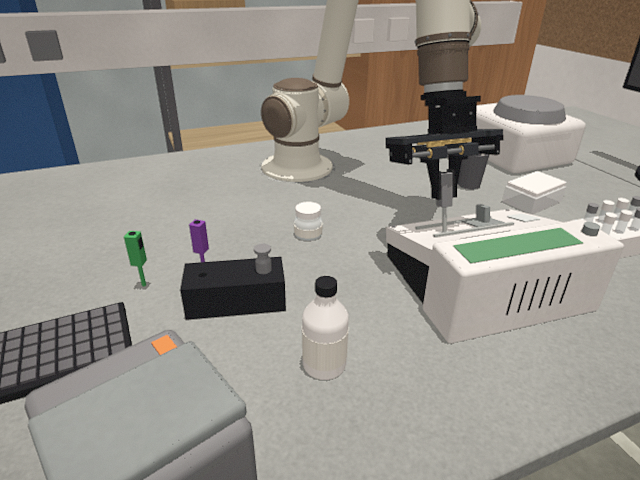

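The spare (263,258), bottle (325,330) and jar (308,221) stand where they were. The shutter is open and the probe is on the disc, so I'm handing the job in.

```bash
python3 -c "
from h import *
s=r.sense();print(s['time_s'],s['tcp_pos'],s['wrist_force'],s['gripper_width'])
print(r.finish_job())"
```

```text
18.6833 [0.5647 0.0744 0.1272] [-1.3131 -0.1657  2.9029] 0.25126784342251385
the job is handed in; nothing more can be done
None
```

I slid the shutter by its grip until it hit its stop, then took the grey square-handled probe out of the stand. I pressed its tip on the cross, square to the deck, and handed in at 18.7 s still holding it there.

**Last checks**
- **Shutter:** it was at 0.080 m by both the arm position and the picture, and it did not move when pushed further.
- **Tip position:** the tip was within about 0.5 mm of the cross. The tool was within 0.15° of the deck normal, with no sign of the probe slipping in the grip.
- **Disc depth:** the estimates do not quite agree. Kinematics gave about 6.4 mm, the crossbar in the wrist picture about 6.1 mm, and the hole's rim about 5.5 mm. The force was about 3–3.7 N with roughly ±1 N of noise, which suggests nearer 5 mm.
- **Other things:** the spare tool, bottle and jar were unmoved in the last scene picture.

**What disagreed:** the fingertips sit about 19 mm behind the reported TCP, not 11 mm ahead as the text says. Because of this my first closing on the shutter grip shut on air above it, touching nothing. I measured the offset from two cameras and used it for both grasps.

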